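# Sort the leftover comms-cabinet parts into their trays

### The arm

A 6-joint arm with a two-finger parallel gripper is mounted at the origin on the work surface. World frame = base frame: x ahead of the robot, y to its left, z up, the work surface at z = 0. Lengths are in m, angles in rad, forces in N, time in s.
With the tool pointing down it reaches from about 0.35 to 0.8 m from the base axis. Payload 7.3 kg.
Tool frame: the origin (TCP) lies at the very end of the fingers, on their centre line; the grasp point (between the pads) lies 19 mm behind it; z points along the fingers, x is the direction in which the jaws open and shut, and the axes are right-handed (so a half turn about z gives the same grasp; the last joint's range is limited). The gripper opens to 85 mm and grips with 20 to 120 N. Pads are 22 mm wide; open, the fingers measure 114 mm over their backs; the gripper's body (76 mm by 85 mm) begins 54 mm behind the grasp point. The pads swing forward as they close: fully open they stand 13 mm farther back than shut.
Start: joints at [-1.481, 0.342, 1.524, -0, 1.275, -0.146], TCP at [0.123, -0.51, 0.231] pointing down, gripper open.
Joint ranges: [-2.53, 2.53], [-0.77, 2.02], [0.04, 2.7], [-1, 4.14], [0.28, 2.66], [-3.11, 3.11]. Speed limits (rad/s): [2.57, 2.57, 3.14, 3.14, 3.14, 3.14].

### API

Orientations are given as a unit quaternion [w, x, y, z].
In Python, from bench import observe, snapshot, sign_off gives the robot as it stands. The module is installed in compiled form; this text tells all that it offers.
- The arm moves only by the tool servo_tool, never from a script. Its argument "targets" is a list of rows, each a list of 7 numbers: the shift along the world's x, y, z in m, then the turn, a rotation vector about the world's x, y, z in rad, then the finger opening in m, from 0 to 0.0854. In form: [[tx, ty, tz, ax, ay, az, fingers], ...]. A call has exactly 10 rows; each row shifts and turns the pose as measured when the row begins; what a row does not reach is not made up. A row lasts 1/10 s, in which the tool goes at most 50 mm and 8.59 degrees, less where a joint would pass 70% of its speed; a pose out of reach is approached as far as the arm can. A call is refused whole if a number of a shift passes 0.05 or a number of a turn 0.15, either way. A call with a gripper value outside its range is refused whole. The fingers move at their own pace and stop on an object; "force" is the grip in N (left out, the last holds). Time passes only in rows, so rows that do not move let the fingers close, or fill a call up. It gives the time, the measured TCP pose, the force and the opening at its end, in the units of the state.
- observe(): the state, without advancing time (a new reading comes with each control period).
- snapshot(name): name is "scene" or "top"; returns a dict with "pixels" (420x560x3 uint8, red, green, blue), "K" (3x3 intrinsics, pixels), "pose" (4x4, takes a point from camera to world coordinates). Camera axes: x right, y up, looking along -z (the intrinsics and any distortion apply to the point x, -y, -z); pixel columns grow to the right and rows downward; lengths in m; the calibration is good to about 2 mm. A picture is of the moment at which its call begins. There is no depth.
- sign_off(): hands the job in, once; it reports no verdict.
The state is a dict: "t": time; "joint_pos": joint angles; "joint_vel": joint speeds; "joint_torque": joint torques, N m; "tcp_pos": TCP position; "ee_rot": TCP orientation; "force": force on the tool from outside, world axes, zero at the start; "wrist_torque": the same for the moment, N m; "gripper_width": finger opening in m.
Only numpy, scipy, OpenCV 4.12 (cv2) and the standard library are available. Lean on these libraries where they do the work, as an engineer would, in place of code of your own. Each camera call takes 0.05 s, during which the arm holds its last target. There are 200 camera calls.

### The job

Sort the five leftover parts on the bench into the trays that already hold their kind: the two terminal bars with the terminal bars, the rail device with the rail device, and the two network jacks in the slide-lid box of jacks. Set each one down, without dropping it, on the floor of its tray beside the stock, right way up as it lies now, and finish with the jack box's lid slid fully shut.

Things in the scene. Friction and masses are not known exactly. Their poses are not given: they have to be found in the camera images.
- jack_a: Shielded keystone network jack: bright steel block with a white socket face at one end, 38 long (x), 17 wide (y; grip here), 20 high plus a 2 mm latch on top, 30 g. One of two alike. Loose on the bench among odds and ends, right way up, any yaw. Origin: centre of its underside; x along its length, z up.
- jack_b: Shielded keystone network jack: bright steel block with a white socket face at one end, 38 long (x), 17 wide (y; grip here), 20 high plus a 2 mm latch on top, 30 g. One of two alike. Loose on the bench among odds and ends, right way up, any yaw. Origin: centre of its underside; x along its length, z up.
- block_a: Five-way screw terminal bar: dark grey plastic, 64 long (x), 18 wide (y; grip here), 26 high (above 18 only 12 wide), five brass screws in a row on top, 50 g. One of two alike. Loose on the bench among odds and ends, right way up, any yaw. Origin: centre of its underside; x along its length, z up.
- block_b: Five-way screw terminal bar: dark grey plastic, 64 long (x), 18 wide (y; grip here), 26 high (above 18 only 12 wide), five brass screws in a row on top, 50 g. One of two alike. Loose on the bench among odds and ends, right way up, any yaw. Origin: centre of its underside; x along its length, z up.
- module: Two-module rail-mount device: white plastic, 90 long (x), 36 wide (y; grip here), shoulders 44 high, central nose 46 long rising to 62 with a black rocker on it, 160 g; stands on its flat rail side. Loose on the bench among odds and ends, right way up, any yaw. Origin: centre of its underside; x along its length, z up.
- block_tray: Fixed open tray of light grey plastic, 160 (x) by 150 (y) by 40 high, walls and floor 4 thick; origin: centre of its underside, z up, x to its back (roughly away from the robot). Told by the three terminal bars (fixed stock, up to 31 above the bench) lying across its back, x = +33 to +74; the floor in front of them is free.
- module_tray: Fixed open tray of light grey plastic, 160 (x) by 150 (y) by 40 high, walls and floor 4 thick; origin: centre of its underside, z up, x to its back (roughly away from the robot). Told by the one white rail device (fixed stock, 68 above the bench) standing across its back, x = +36 to +74; the floor in front of it is free.
- jack_box: Fixed light grey plastic box with a clear sliding lid, 160 (x) by 150 (y) by 46 high, walls and floor 4 thick; origin: centre of its underside, z up, x to its back (roughly away from the robot). Under the lid three steel jacks (fixed stock) stand at its back, x = +27 to +68; the floor in front of them is free.
- jack_lid (a joint): How far jack_box's lid is slid to the box's +x, m: 0 shut, 0.10 fully open (the front 95 mm is then uncovered); starts at 0 to 0.02. About 1.2 N of friction; stays where left. Lid top is 41 above the bench; on it stands a light grey finger rib 10 thick (x), 50 long (y), up to 63 above the bench, its centre at the box's x = -64 mm + this value, y = 0.
There are look-alikes about, which are no part of the job. Leave any purple or yellow look-alike of the jack_box alone.

How it is judged:
By the outcome, as a careful person would: the job done as asked, in the order asked, and still so for the second after the job is handed in, with the robot touching nothing.
It also fails if it takes over 141 s, if anything falls off the work surface, if the arm or the gripper's body presses on something with over 40 N, if the wrist force passes 120 N, or if a joint passes its speed limit or range.

## Working session

There is one attempt and no reset: what is moved stays moved. The work goes in short steps, Python scripts to look and compute and a tool call to move; the robot and the scene stay as the last step left them, time stands still between calls to the robot, and variables do not carry over. Pictures are saved under pics/ and viewed, about 12 in all and at most 16, crops included, and the job is handed in when it is done.

Besides the shell and the picture viewer there is one more tool, called after "Call:" as a command line: name --pt "numbers of a row" for each row, then --argument value for the rest. servo_tool: Moves the arm, as the interface text tells. Its arguments: {"type":"object","properties":{"targets":{"type":"array","items":{"type":"array","items":{"type":"number"}}},"force":{"type":"number"}},"required":["targets"]}

```bash
mkdir -p pics; cat > h.py <<'E'
import numpy as np, cv2
from bench import observe, snapshot
def snap(n,f):
    s=snapshot(n); cv2.imwrite('pics/'+f+'.png',s['pixels'][:,:,::-1]); np.savez('pics/'+f+'.npz',**s); return s
def ray(s,uv,z):
    K=s['K'];P=s['pose'];uv=np.atleast_2d(np.array(uv,float))
    d=np.c_[(uv[:,0]-K[0,2])/K[0,0],-(uv[:,1]-K[1,2])/K[1,1],-np.ones(len(uv))]@P[:3,:3].T
    o=P[:3,3]; return o+d*((z-o[2])/d[:,2])[:,None]
def proj(s,p):
    K=s['K'];P=s['pose'];q=(np.atleast_2d(p)-P[:3,3])@P[:3,:3]
    return np.c_[K[0,0]*q[:,0]/-q[:,2]+K[0,2],K[1,1]*-q[:,1]/-q[:,2]+K[1,2]]
E
python3 - <<'E'
from h import *
np.set_printoptions(precision=3,suppress=True)
for n in('scene','top'):
    s=snap(n,n+'0'); print(n,[k for k in s]);print(s['K'],s['pose'])
print(observe())
E
```

```text
scene ['pixels', 'K', 'pose']
[[420.86    0.    276.156]
 [  0.    420.86  207.683]
 [  0.      0.      1.   ]] [[-0.696 -0.464  0.548  0.911]
 [ 0.718 -0.461  0.522  0.481]
 [ 0.011  0.756  0.654  0.675]
 [ 0.     0.     0.     1.   ]]
top ['pixels', 'K', 'pose']
[[449.983   0.    291.104]
 [  0.    449.983 215.763]
 [  0.      0.      1.   ]] [[-0.019  0.997 -0.078  0.34 ]
 [-1.    -0.019  0.003 -0.009]
 [ 0.002  0.079  0.997  1.042]
 [ 0.     0.     0.     1.   ]]
{'t': 0.1, 'joint_pos': array([-1.481,  0.343,  1.525, -0.   ,  1.275, -0.146]), 'joint_vel': array([-0.001, -0.   , -0.003, -0.   , -0.001, -0.001]), 'joint_torque': array([  0.003, -43.445, -24.649,  -0.   ,   0.005,   0.   ]), 'tcp_pos': array([ 0.123, -0.51 ,  0.231]), 'ee_rot': array([-0.001,  0.785, -0.619, -0.   ]), 'force': array([-0.169,  0.146,  0.102]), 'wrist_torque': array([-0.001,  0.006,  0.051]), 'gripper_width': 0.08568504755322609}
```

View pics/top0.png

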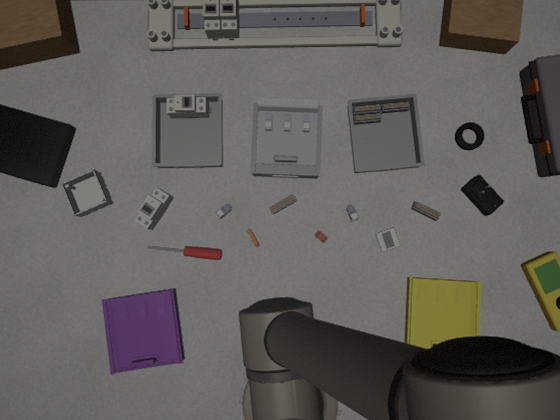

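View pics/scene0.png

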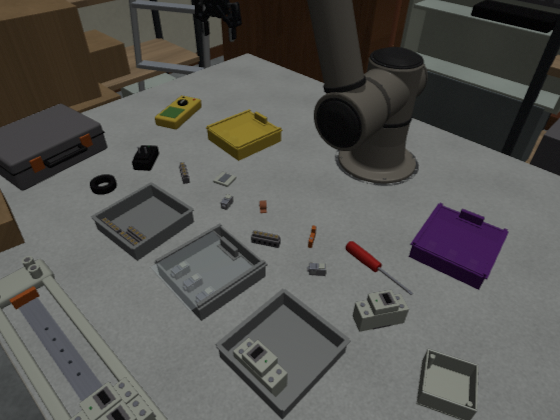

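The top view shows these candidates:

- **Module:** white, at (154,208). The small open box at (87,193) and the white tile at (388,239) could be mistaken for it.
- **Jacks:** (224,211) and (352,212). The orange bits at (253,237) and (320,236) are distractors.
- **Terminal bars:** (283,204) and (426,211).
- **Trays:** module tray (188,131), jack box (287,140) and block tray (386,134). The purple and yellow boxes are decoys.

I'll check these choices in a close crop.

```bash
python3 - <<'E'
import cv2
a=cv2.imread('pics/top0.png')[85:265,130:450]
cv2.imwrite('pics/crop1.png',cv2.resize(a,None,fx=2.5,fy=2.5,interpolation=cv2.INTER_CUBIC))
b=cv2.imread('pics/top0.png')
def t(x,y,w=28): return cv2.resize(b[y-w//2*1:y+w//2,x-w//2:x+w//2],(390,290) if 0 else (260,260),interpolation=cv2.INTER_CUBIC)
import numpy as np
r1=np.hstack([t(154,208,48),t(224,211),t(283,204,36)]);r2=np.hstack([t(352,212),t(426,211,36),t(287,160,48)])
cv2.imwrite('pics/crop2.png',np.vstack([r1,r2]))
E
```

```text
(no output)
```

View pics/crop1.png

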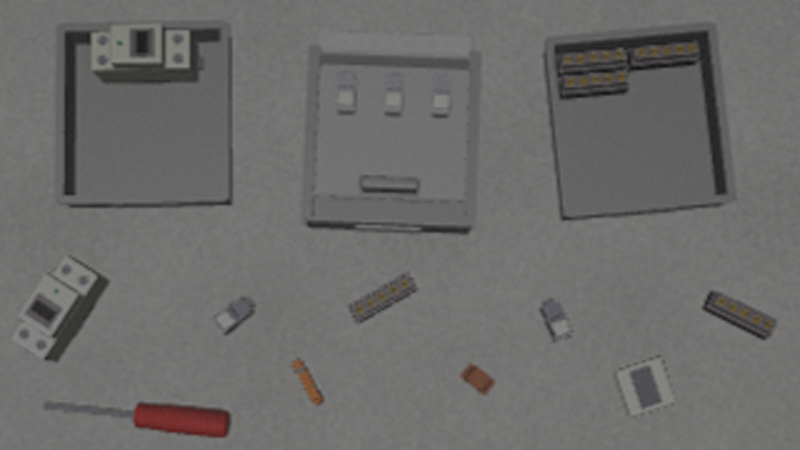

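View pics/crop2.png

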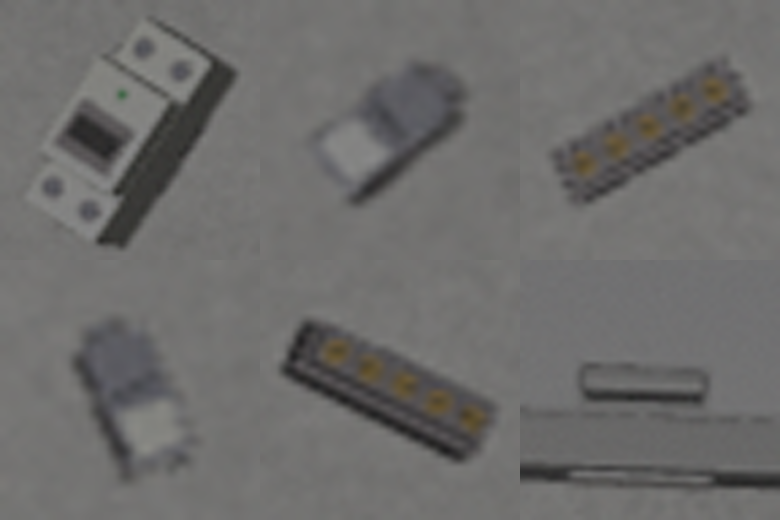

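The crops confirm the choices: the white device, two steel jacks with white faces, and two bars with five brass screws each. The box lid is nearly shut, with its rib near top-view pixel (286,158). Next I'll measure everything.

```bash
cat > m.py <<'E'
from h import *
np.set_printoptions(precision=4,suppress=True)
s=dict(np.load('pics/top0.npz'));c=dict(np.load('pics/scene0.npz'))
T=lambda x,y,w,tx,ty,pts:[(x-w//2+(u-tx+.5)*w/260-.5,y-w//2+(v-ty+.5)*w/260-.5) for u,v in pts]
C=lambda pts:[((u+.5)/2.5-.5+130,(v+.5)/2.5-.5+85) for u,v in pts]
def lab(n,p): print(n,'ctr',p.mean(0)[:2]*1000,'edges',[round(float(np.linalg.norm(p[i]-p[(i+1)%len(p)])*1000),1) for i in range(len(p))],'dirs',[round(float(np.degrees(np.arctan2(*(p[(i+1)%len(p)]-p[i])[[1,0]]))),1) for i in range(len(p))])
lab('module screws',ray(s,T(154,208,48,0,0,[(144,47),(181,71),(90,210),(52,187)]),.044))
# trays: outer rim corners BL,BR,FR,FL  
lab('modtray',ray(s,C([(56,25),(230,22),(231,205),(58,205)]),.04))
lab('blktray',ray(s,C([(545,38),(715,23),(734,201),(562,217)]),.04))
lab('jackbox',ray(s,C([(310,46),(481,51),(475,229),(305,223)]),.046))
rb=ray(s,C([(390,180)]),.063);print('rib',rb)
# brass
for nm,S in(('top',s),('scene',c)):
    hsv=cv2.cvtColor(S['pixels'],cv2.COLOR_RGB2HSV)
    m=((hsv[:,:,0]>10)&(hsv[:,:,0]<28)&(hsv[:,:,1]>70)).astype(np.uint8)
    m=cv2.dilate(m,np.ones((5,5)))*m if 0 else cv2.morphologyEx(m,cv2.MORPH_CLOSE,np.ones((7,7)))
    n,l,st,ce=cv2.connectedComponentsWithStats(m)
    for i in range(1,n):
        u,v=ce[i]
        if st[i,4]>15 and st[i,4]<400:
            ys,xs=np.nonzero(l==i);p=ray(S,np.c_[xs,ys],.026)[:,:2];mu=p.mean(0);w,V=np.linalg.eigh(np.cov((p-mu).T))
            print(nm,'orange',ce[i],st[i,4],mu*1000,'len',np.ptp((p-mu)@V[:,1])*1000,'yaw',np.degrees(np.arctan2(V[1,1],V[0,1])))
# bright (white) faces near jacks
for nm,S,W in(('top',s,[(224,211),(352,212)]),('scene',c,[(317,268),(227,202)])):
    for (x,y) in W:
        a=S['pixels'][y-12:y+12,x-14:x+14].astype(int); bg=np.median(S['pixels'][y-25:y+25,x-25:x+25].reshape(-1,3),0)
        d=a-bg; q=(d[:,:,2]-d[:,:,0]>=5)|(d.sum(2)>30)
        q=cv2.morphologyEx(q.astype(np.uint8),cv2.MORPH_OPEN,np.ones((2,2)))
        n,l,st,ce=cv2.connectedComponentsWithStats(q);i=1+st[1:,4].argmax()
        ys,xs=np.nonzero(l==i);p=ray(S,np.c_[xs+x-14,ys+y-12],.02)[:,:2]*1000
        r=cv2.minAreaRect(p.astype(np.float32));mu=p.mean(0);w,V=np.linalg.eigh(np.cov((p-mu).T))
        print(nm,'jack',bg,st[i,4],'rect',r,'mean',mu,'pca',np.degrees(np.arctan2(V[1,1],V[0,1])))
E
python3 m.py
python3 - <<'E'
import cv2
a=cv2.imread('pics/scene0.png')[150:400,80:440]
cv2.imwrite('pics/crop3.png',cv2.resize(a,None,fx=2.2,fy=2.2,interpolation=cv2.INTER_CUBIC))
E
```

```text
module screws ctr [443.0696 298.5552] edges [18.4, 67.7, 18.4, 68.4] dirs [-123.8, 146.8, 58.1, -33.2]
modtray ctr [617.7389 219.1097] edges [158.7, 169.1, 155.8, 166.3] dirs [-90.0, 179.9, 88.9, 0.9]
blktray ctr [ 604.3709 -229.8935] edges [156.1, 165.1, 156.0, 165.6] dirs [-85.9, -176.4, 94.3, 3.7]
jackbox ctr [590.8343  -6.2771] edges [155.0, 163.0, 152.2, 162.1] dirs [-92.8, 176.7, 86.9, -2.3]
rib [[ 0.5478 -0.0032  0.063 ]]
top orange [362.05  14.4 ] 100 [ 891.0043 -188.3249] len 53.716424316760786 yaw 178.21752643550732
top orange [185.7386  17.7614] 88 [890.2271 225.5282] len 54.33627861317269 yaw -175.75240041579264
top orange [532.2252  88.3311] 151 [ 705.7141 -577.4652] len 44.11547432158979 yaw 159.83453863619133
top orange [373.8184 110.1844] 347 [ 660.6806 -208.32  ] len 122.68784031251704 yaw 101.70157442908199
top orange [543.0899 146.2697] 178 [ 568.9394 -594.096 ] len 43.6664502856811 yaw -162.47919626855926
top orange [289.0625 199.1875] 16 [457.6572  -8.8338] len 16.29759012106121 yaw 116.01762080540429
top orange [275.9375 206.8125] 16 [440.8147  21.2593] len 16.2
[... 2133 characters left out ...]
031, 139.98141479492188), (14.626285552978516, 33.72290802001953), 44.3539924621582) mean [434.2073 139.2952] pca 129.96236380857334
top jack [116. 115. 114.] 77 rect ((425.58697509765625, -152.95091247558594), (32.57288360595703, 15.322285652160645), 20.088022232055664) mean [ 426.3512 -152.833 ] pca -154.2523058241092
scene jack [119. 121. 119.] 53 rect ((440.30279541015625, 141.43504333496094), (13.499618530273438, 19.51955223083496), 44.66968536376953) mean [439.9112 142.4781] pca 161.95192320699346
scene jack [120. 122. 120.] 32 rect ((431.6313781738281, -142.99111938476562), (17.641387939453125, 14.716475486755371), 15.693367004394531) mean [ 431.6641 -143.3919] pca -155.33600585434283
```

View pics/crop3.png

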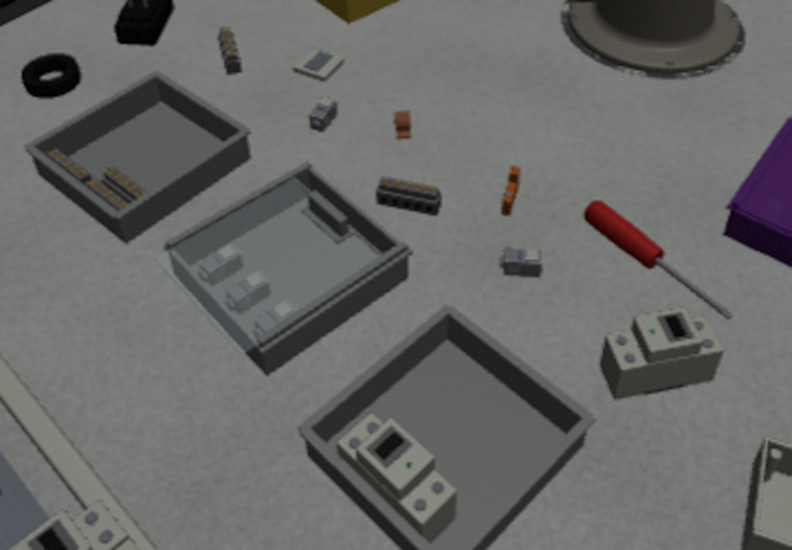

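The measurements agree with each other and with the given sizes:

| Thing | Centre (mm) | Axis |
|---|---|---|
| Module | (443,298) | −33° |
| Jack near +y | (434,140) | ≈128° |
| Jack near −y | (426,−153) | ≈22° |
| Middle terminal bar | (448,7) | 119° |
| Right terminal bar | (427,−322) | 62° |
| Module tray | (618,219) | 0° |
| Block tray | (604,−230) | 4° |
| Jack box | (591,−6) | −3° |

The lid rib is at x≈548. I'll open the lid first.

Call:
servo_tool --pt "0.03 0.039 -0.005 0 0 -0.028 0" --pt "0.03 0.039 -0.005 0 0 -0.028 0" --pt "0.03 0.039 -0.005 0 0 -0.028 0" --pt "0.03 0.039 -0.005 0 0 -0.028 0" --pt "0.03 0.039 -0.005 0 0 -0.028 0" --pt "0.03 0.039 -0.005 0 0 -0.028 0" --pt "0.03 0.039 -0.005 0 0 -0.028 0" --pt "0.03 0.039 -0.005 0 0 -0.028 0" --pt "0.03 0.039 -0.005 0 0 -0.028 0" --pt "0.03 0.039 -0.005 0 0 -0.028 0" --force 40

```text
t: 1.1
tcp_pos: [0.4206, -0.1153, 0.1777]
ee_rot: [0.0, -0.683, 0.731, 0.001]
force: [0.9, -1.0, -0.2]
gripper_width: -0.0002
```

Call:
servo_tool --pt "0.031 0.037 -0.005 0 0 0 0" --pt "0.031 0.037 -0.005 0 0 0 0" --pt "0.031 0.037 -0.005 0 0 0 0" --pt "0 0 -0.035 0 0 0 0" --pt "0 0 -0.035 0 0 0 0" --pt "0 0 -0.025 0 0 0 0" --pt "0 0 -0.013 0 0 0 0" --pt "0 0 -0.003 0 0 0 0" --pt "0 0 0 0 0 0 0" --pt "0 0 0 0 0 0 0"

```text
t: 2.1
tcp_pos: [0.5176, 0.0079, 0.0452]
ee_rot: [0.0, -0.687, 0.727, 0.001]
force: [-0.1, -0.6, 0.0]
gripper_width: -0.0004
```

Call:
servo_tool --pt "0 -0.011 0.006 0 0 0 0" --pt "0 0 0 0 0 0 0" --pt "0.01 0 0 0 0 0 0" --pt "0.012 -0.001 0 0 0 0 0" --pt "0.015 -0.001 0 0 0 0 0" --pt "0.015 -0.001 0 0 0 0 0" --pt "0.015 -0.001 0 0 0 0 0" --pt "0.01 0 0 0 0 0 0" --pt "0.005 0 0 0 0 0 0" --pt "0 0 0 0 0 0 0"

```text
t: 3.1
tcp_pos: [0.6014, -0.0111, 0.0582]
ee_rot: [0.001, -0.685, 0.729, 0.0]
force: [0.4, -0.6, 0.4]
gripper_width: -0.0002
```

Call:
servo_tool --pt "0 0 -0.004 0 0 0 0" --pt "0 0 -0.002 0 0 0 0" --pt "0.004 0 0 0 0 0 0" --pt "0.004 0 0 0 0 0 0" --pt "0.004 0 0 0 0 0 0" --pt "0.004 0 0 0 0 0 0" --pt "0.004 0 0 0 0 0 0" --pt "0.003 0 0 0 0 0 0" --pt "0.003 0 0 0 0 0 0" --pt "0.003 0 0 0 0 0 0"

```text
t: 4.1
tcp_pos: [0.6116, -0.0114, 0.0523]
ee_rot: [-0.015, -0.685, 0.728, 0.017]
force: [-13.2, -2.0, 9.1]
gripper_width: -0.0004
```

```bash
python3 - <<'E'
from h import *
s=snap('scene','s1');print(observe()['force'])
a=s['pixels'][130:410,80:460,::-1]
cv2.imwrite('pics/s1c.png',cv2.resize(a,None,fx=2,fy=2,interpolation=cv2.INTER_CUBIC))
E
```

```text
[-13.76383403  -2.26129101   9.11587034]
```

View pics/s1c.png

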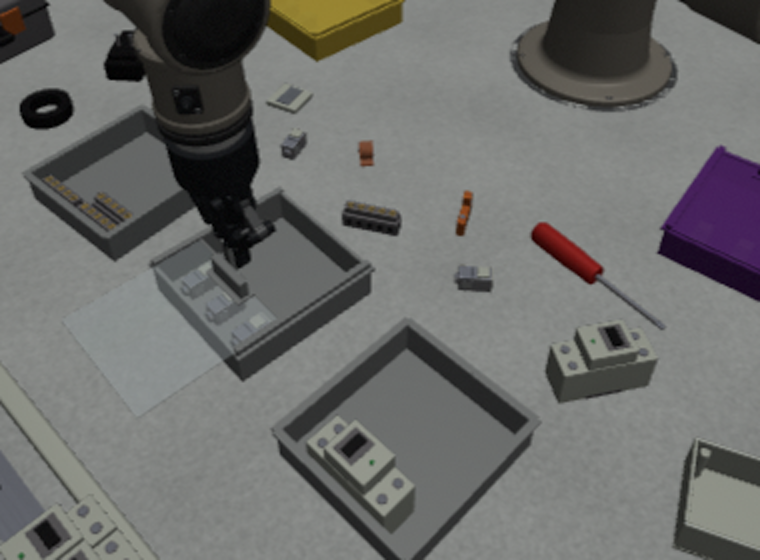

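The lid is fully open against its stop: the clear sheet overhangs the back and the rib is near crop pixel (228,275). I'll back off and go for the middle terminal bar.

Call:
servo_tool --pt "-0.015 0 0 0 0 0 0" --pt "-0.01 0 0.03 0 0 0 0" --pt "0 0 0.04 0 0 -0.14 0.05" --pt "-0.02 0.002 0 0 0 -0.14 0.05" --pt "-0.03 0.004 0 0 0 -0.14 0.05" --pt "-0.03 0.004 0 0 0 -0.14 0.05" --pt "-0.03 0.004 0 0 0 -0.14 0.05" --pt "-0.02 0.002 0 0 0 -0.14 0.05" --pt "-0.008 0 0 0 0 -0.1 0.05" --pt "0 0 0 0 0 0 0.05"

```text
t: 5.15
tcp_pos: [0.4482, 0.0057, 0.1268]
ee_rot: [-0.0, -0.263, 0.964, 0.019]
force: [0.1, 0.4, 1.0]
gripper_width: 0.0499
```

```bash
cat > st.py <<'E'
import sys
from h import *
from scipy.spatial.transform import Rotation as R
np.set_printoptions(precision=4,suppress=True)
# st.py x y z phi : shift and world rotvec to target pose (tool down, jaw axis phi deg, mod 180)
o=observe();w=o['ee_rot'];Q=R.from_quat([w[1],w[2],w[3],w[0]])
print('t',o['t'],'tcp',o['tcp_pos'],'phi',np.degrees(np.arctan2(*Q.as_matrix()[[1,0],0])),'F',o['force'],'w',o['gripper_width'],'j6',o['joint_pos'][5])
if len(sys.argv)>4:
    x,y,z,p=map(float,sys.argv[1:5])
    for k in(0,180):
        T=R.from_euler('z',p+k,degrees=True)*R.from_euler('x',180,degrees=True)
        v=(T*Q.inv()).as_rotvec()
        if np.linalg.norm(v)<np.pi/2+.01: print('shift',np.array([x,y,z])-o['tcp_pos'],'rotvec',v)
E
python3 st.py .448 .007 .004 29
```

```text
t 5.15 tcp [0.4482 0.0057 0.1268] phi -149.45606736338613 F [0.1076 0.4022 0.9591] w 0.04988703513641233 j6 2.4007009974891558
shift [-0.0002  0.0013 -0.1228] rotvec [-0.0374 -0.0106 -0.0271]
```

Call:
servo_tool --pt "0 0.001 -0.02 -0.037 -0.01 -0.027 0.05" --pt "0 0 -0.03 0 0 0 0.05" --pt "0 0 -0.03 0 0 0 0.05" --pt "0 0 -0.015 0 0 0 0.05" --pt "0 0 -0.007 0 0 0 0.05" --pt "0 0 -0.003 0 0 0 0.05" --pt "0 0 0 0 0 0 0.05" --pt "0 0 0 0 0 0 0.05" --pt "0 0 0 0 0 0 0.05" --pt "0 0 0 0 0 0 0.05"

```text
t: 6.15
tcp_pos: [0.4597, 0.0057, 0.0228]
ee_rot: [0.009, -0.259, 0.966, -0.004]
force: [-0.1, -0.0, -0.2]
gripper_width: 0.0501
```

```bash
python3 st.py .448 .007 .004 29; python3 -c "
from h import *
s=snap('scene','s2');a=s['pixels'][150:300,170:370,::-1]
cv2.imwrite('pics/s2c.png',cv2.resize(a,None,fx=3,fy=3,interpolation=cv2.INTER_CUBIC))"
```

```text
t 6.15 tcp [0.4597 0.0057 0.0228] phi -149.98967762350358 F [-0.0624 -0.0015 -0.212 ] w 0.050095392756420803 j6 2.4645647204541232
shift [-0.0117  0.0013 -0.0188] rotvec [ 0.0036  0.0187 -0.0175]
```

View pics/s2c.png

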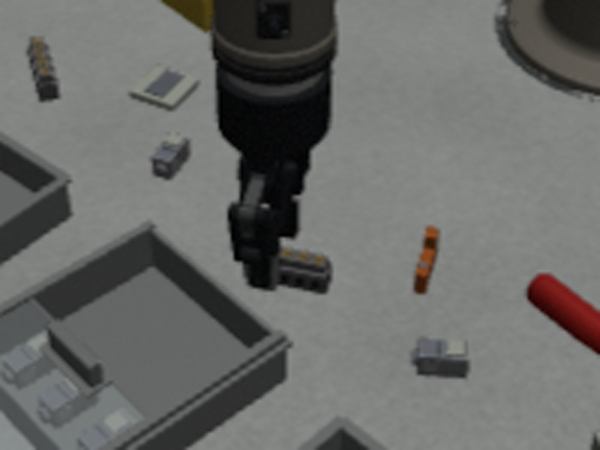

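The fingers straddle the bar at crop (262,270), but the TCP drifted 12 mm in x. I'll correct that and then lower.

Call:
servo_tool --pt "-0.006 0.001 0 0.003 0.018 -0.017 0.05" --pt "-0.005 0 0 0 0 0 0.05" --pt "-0.001 0 -0.006 0 0 0 0.05" --pt "0 0 -0.006 0 0 0 0.05" --pt "0 0 -0.005 0 0 0 0.05" --pt "0 0 -0.001 0 0 0 0.05" --pt "0 0 0 0 0 0 0.05" --pt "0 0 0 0 0 0 0.05" --pt "0 0 0 0 0 0 0.05" --pt "0 0 0 0 0 0 0.05"

```text
t: 7.2
tcp_pos: [0.4466, 0.0068, 0.0034]
ee_rot: [-0.0, -0.25, 0.968, -0.0]
force: [-0.1, 0.4, 0.9]
gripper_width: 0.0499
```

```bash
python3 st.py .448 .007 .004 29
```

```text
t 7.2 tcp [0.4466 0.0068 0.0034] phi -151.0540789123703 F [-0.0782  0.3768  0.9197] w 0.04988199788192644 j6 2.4808636904058545
shift [0.0014 0.0002 0.0006] rotvec [ 0.0004 -0.0005  0.0009]
```

Call:
servo_tool --pt "0 0 0 0 0 0 0" --pt "0 0 0 0 0 0 0" --pt "0 0 0 0 0 0 0" --pt "0 0 0 0 0 0 0" --pt "0 0 0 0 0 0 0" --pt "0 0 0.01 0 0 0 0" --pt "0 0 0.03 0 0 0 0" --pt "0 0 0.035 0 0 0 0" --pt "0 0 0.02 0 0 0 0" --pt "0 0 0.005 0 0 0 0" --force 35

```text
t: 8.2
tcp_pos: [0.445, 0.007, 0.1082]
ee_rot: [-0.002, -0.25, 0.968, 0.0]
force: [-0.2, 0.9, -1.2]
gripper_width: 0.0169
```

```bash
python3 st.py .584 -.198 .008 -86
```

```text
t 8.2 tcp [0.445  0.007  0.1082] phi -151.0606264478816 F [-0.1535  0.9479 -1.2191] w 0.01694760128211803 j6 2.4805570854215904
shift [ 0.139  -0.205  -0.1002] rotvec [ 0.0019 -0.0031  1.1355]
```

Call:
servo_tool --pt "0.01 -0.014 0 0 0 0.14 0" --pt "0.018 -0.027 0 0 0 0.14 0" --pt "0.02 -0.03 0 0 0 0.14 0" --pt "0.02 -0.03 0 0 0 0.14 0" --pt "0.02 -0.03 0 0 0 0.14 0" --pt "0.02 -0.03 0 0 0 0.14 0" --pt "0.015 -0.022 0 0 0 0.14 0" --pt "0.008 -0.013 0 0 0 0.12 0" --pt "0.002 -0.004 0 0 0 0.03 0" --pt "0 0 0 0 0 0 0"

```text
t: 9.2
tcp_pos: [0.5783, -0.2004, 0.1034]
ee_rot: [0.004, 0.746, -0.666, -0.003]
force: [-0.4, 0.5, -0.7]
gripper_width: 0.0174
```

```bash
python3 st.py .580 -.197 .008 -86
```

```text
t 9.2 tcp [ 0.5783 -0.2004  0.1034] phi -83.5351598139796 F [-0.4365  0.5028 -0.7087] w 0.017442247466138677 j6 1.0051363317766773
shift [ 0.0017  0.0034 -0.0954] rotvec [ 0.0015 -0.0095 -0.043 ]
```

Call:
servo_tool --pt "0.001 0.003 -0.01 0.001 -0.009 -0.043 0" --pt "0 0 -0.02 0 0 0 0" --pt "0 0 -0.022 0 0 0 0" --pt "0 0 -0.015 0 0 0 0" --pt "0 0 -0.008 0 0 0 0" --pt "0 0 -0.003 0 0 0 0" --pt "0 0 0 0 0 0 0" --pt "0 0 0 0 0 0 0" --pt "0 0 0 0 0 0 0" --pt "0 0 0 0 0 0 0"

```text
t: 10.2
tcp_pos: [0.5776, -0.1942, 0.0226]
ee_rot: [0.0, 0.729, -0.685, -0.001]
force: [0.4, -0.9, 0.2]
gripper_width: 0.0168
```

```bash
python3 st.py .580 -.197 .008 -86
```

```text
t 10.2 tcp [ 0.5776 -0.1942  0.0226] phi -86.44272101535309 F [ 0.407  -0.9259  0.2444] w 0.016829563547889732 j6 1.0585796253262505
shift [ 0.0024 -0.0028 -0.0146] rotvec [-0.0009 -0.0018  0.0077]
```

Call:
servo_tool --pt "0.001 -0.002 -0.004 0 0 0 0" --pt "0 0 -0.004 0 0 0 0" --pt "0 0 -0.003 0 0 0 0" --pt "0 0 -0.002 0 0 0 0" --pt "0 0 -0.001 0 0 0 0" --pt "0 0 -0.001 0 0 0 0" --pt "0 0 -0.001 0 0 0 0" --pt "0 0 0 0 0 0 0" --pt "0 0 0 0 0 0 0" --pt "0 0 0 0 0 0 0"

```text
t: 11.2
tcp_pos: [0.5793, -0.1968, 0.0082]
ee_rot: [-0.0, 0.729, -0.685, 0.0]
force: [-0.6, -0.2, -0.1]
gripper_width: 0.0169
```

Call:
servo_tool --pt "0 0 -0.001 0 0 0 0" --pt "0 0 -0.001 0 0 0 0" --pt "0 0 0 0 0 0 0.034" --pt "0 0 0 0 0 0 0.034" --pt "0 0 0 0 0 0 0.034" --pt "0 0 0.005 0 0 0 0.034" --pt "0 0 0.025 0 0 0 0.034" --pt "0 0 0.035 0 0 0 0.034" --pt "0 0 0.025 0 0 0 0.034" --pt "0 0 0.005 0 0 0 0.034"

```text
t: 12.2
tcp_pos: [0.578, -0.1963, 0.1044]
ee_rot: [0.001, 0.729, -0.685, -0.002]
force: [-0.4, -0.6, -0.7]
gripper_width: 0.0341
```

```bash
python3 st.py .427 -.3215 .004 -28; python3 - <<'E'
from h import *
s=snap('scene','s3');a=s['pixels'][150:300,60:290,::-1]
cv2.imwrite('pics/s3c.png',cv2.resize(a,None,fx=3,fy=3,interpolation=cv2.INTER_CUBIC))
E
```

```text
t 12.2 tcp [ 0.578  -0.1963  0.1044] phi -86.45047701179008 F [-0.3805 -0.6139 -0.6776] w 0.0341419557440798 j6 1.0562063087650673
shift [-0.151  -0.1252 -0.1004] rotvec [ 0.0004 -0.0036  1.0201]
```

View pics/s3c.png

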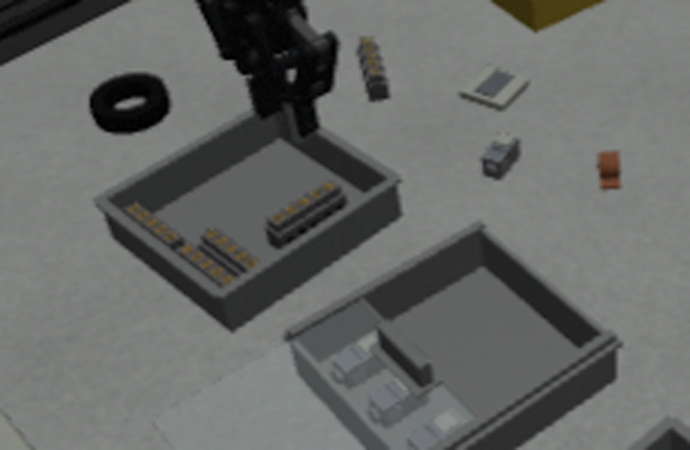

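The first bar stands upright on the tray floor beside the stock, at crop (305,213). The second bar is next.

Call:
servo_tool --pt "-0.012 -0.01 0 0 0 0.14 0.05" --pt "-0.02 -0.018 0 0 0 0.14 0.05" --pt "-0.025 -0.02 0 0 0 0.14 0.05" --pt "-0.025 -0.02 0 0 0 0.14 0.05" --pt "-0.025 -0.02 0 0 0 0.14 0.05" --pt "-0.02 -0.018 0 0 0 0.14 0.05" --pt "-0.015 -0.012 0 0 0 0.1 0.05" --pt "-0.006 -0.005 0 0 0 0.04 0.05" --pt "0 0 0 0 0 0 0.05" --pt "0 0 0 0 0 0 0.05"

```text
t: 13.25
tcp_pos: [0.4192, -0.3183, 0.0916]
ee_rot: [-0.001, 0.97, -0.242, -0.01]
force: [0.3, 0.5, -0.7]
gripper_width: 0.05
```

```bash
python3 st.py .427 -.3215 .004 -28
```

```text
t 13.25 tcp [ 0.4192 -0.3183  0.0916] phi -27.96806260682682 F [ 0.2503  0.4963 -0.7182] w 0.050045093719288634 j6 -0.29647566697156735
shift [ 0.0078 -0.0032 -0.0876] rotvec [-0.007  -0.0182 -0.0006]
```

Call:
servo_tool --pt "0.006 -0.003 -0.01 -0.007 -0.018 0 0.05" --pt "0 0 -0.018 0 0 0 0.05" --pt "0 0 -0.02 0 0 0 0.05" --pt "0 0 -0.013 0 0 0 0.05" --pt "0 0 -0.006 0 0 0 0.05" --pt "0 0 -0.001 0 0 0 0.05" --pt "0 0 0 0 0 0 0.05" --pt "0 0 0 0 0 0 0.05" --pt "0 0 0 0 0 0 0.05" --pt "0 0 0 0 0 0 0.05"

```text
t: 14.25
tcp_pos: [0.4295, -0.318, 0.0207]
ee_rot: [0.0, 0.97, -0.243, 0.001]
force: [-0.5, 0.6, -0.4]
gripper_width: 0.0501
```

```bash
python3 st.py .427 -.3215 .004 -28
```

```text
t 14.25 tcp [ 0.4295 -0.318   0.0207] phi -28.07422180739442 F [-0.5254  0.5852 -0.3611] w 0.05012695738116321 j6 -0.2925994869778706
shift [-0.0025 -0.0035 -0.0167] rotvec [0.0005 0.002  0.0013]
```

Lower, settle, grip and lift.

Call:
servo_tool --pt "-0.002 -0.003 -0.005 0 0.002 0 0.05" --pt "0 0 -0.005 0 0 0 0.05" --pt "0 0 -0.004 0 0 0 0.05" --pt "0 0 -0.001 0 0 0 0.05" --pt "0 0 0 0 0 0 0.05" --pt "0 0 0 0 0 0 0" --pt "0 0 0 0 0 0 0" --pt "0 0 0 0 0 0 0" --pt "0 0 0 0 0 0 0" --pt "0 0 0 0 0 0 0"

```text
t: 15.25
tcp_pos: [0.4274, -0.3218, 0.0051]
ee_rot: [0.001, 0.97, -0.243, 0.001]
force: [0.5, -0.2, -0.3]
gripper_width: 0.0172
```

Call:
servo_tool --pt "0 0 0 0 0 0 0" --pt "0 0 0.01 0 0 0 0" --pt "0 0 0.03 0 0 0 0" --pt "0 0 0.035 0 0 0 0" --pt "0 0 0.02 0 0 0 0" --pt "0 0 0.005 0 0 0 0" --pt "0 0 0 0 0 0 0" --pt "0 0 0 0 0 0 0" --pt "0 0 0 0 0 0 0" --pt "0 0 0 0 0 0 0"

```text
t: 16.25
tcp_pos: [0.4256, -0.3199, 0.1081]
ee_rot: [-0.001, 0.97, -0.243, -0.002]
force: [-0.5, -0.7, -0.4]
gripper_width: 0.0169
```

```bash
python3 st.py .585 -.267 .007 -86
```

```text
t 16.25 tcp [ 0.4256 -0.3199  0.1081] phi -28.10239072592843 F [-0.4792 -0.7498 -0.3934] w 0.016902043706843742 j6 -0.29748215425731167
shift [ 0.1594  0.0529 -0.1011] rotvec [-0.0035 -0.0015 -1.0105]
```

Call:
servo_tool --pt "0.015 0.005 0 0 0 -0.14 0" --pt "0.022 0.007 0 0 0 -0.14 0" --pt "0.025 0.008 0 0 0 -0.14 0" --pt "0.025 0.008 0 0 0 -0.14 0" --pt "0.025 0.008 0 0 0 -0.14 0" --pt "0.022 0.008 0 0 0 -0.14 0" --pt "0.015 0.005 0 0 0 -0.1 0" --pt "0.006 0.002 0 0 0 -0.04 0" --pt "0 0 0 0 0 0 0" --pt "0 0 0 0 0 0 0"

```text
t: 17.25
tcp_pos: [0.582, -0.2637, 0.0967]
ee_rot: [-0.003, 0.728, -0.686, -0.01]
force: [-1.3, 0.2, -0.2]
gripper_width: 0.0171
```

```bash
python3 st.py .585 -.267 .008 -86
```

```text
t 17.25 tcp [ 0.582  -0.2637  0.0967] phi -86.60451939430611 F [-1.2685  0.2129 -0.2351] w 0.0171040145775123 j6 0.9557696017997086
shift [ 0.003  -0.0033 -0.0887] rotvec [-0.0189 -0.01    0.0105]
```

Call:
servo_tool --pt "0.002 -0.003 -0.01 -0.019 -0.01 0.01 0" --pt "0 0 -0.018 0 0 0 0" --pt "0 0 -0.02 0 0 0 0" --pt "0 0 -0.013 0 0 0 0" --pt "0 0 -0.006 0 0 0 0" --pt "0 0 -0.001 0 0 0 0" --pt "0 0 0 0 0 0 0" --pt "0 0 0 0 0 0 0" --pt "0 0 0 0 0 0 0" --pt "0 0 0 0 0 0 0"

```text
t: 18.25
tcp_pos: [0.5819, -0.2693, 0.028]
ee_rot: [0.0, 0.732, -0.681, 0.001]
force: [1.1, 0.4, -0.5]
gripper_width: 0.0166
```

```bash
python3 st.py .585 -.267 .008 -86
```

```text
t 18.25 tcp [ 0.5819 -0.2693  0.028 ] phi -85.82265338984199 F [ 1.0933  0.4096 -0.4579] w 0.016607734718651984 j6 0.9464447204630324
shift [ 0.0031  0.0023 -0.02  ] rotvec [ 0.0022  0.0011 -0.0031]
```

Call:
servo_tool --pt "0.002 0.002 -0.006 0 0 0 0" --pt "0 0 -0.006 0 0 0 0" --pt "0 0 -0.004 0 0 0 0" --pt "0 0 -0.001 0 0 0 0" --pt "0 0 -0.001 0 0 0 0" --pt "0 0 -0.001 0 0 0 0" --pt "0 0 0 0 0 0 0" --pt "0 0 0 0 0 0 0" --pt "0 0 0 0 0 0 0" --pt "0 0 0 0 0 0 0"

```text
t: 19.25
tcp_pos: [0.5847, -0.2673, 0.0092]
ee_rot: [0.0, 0.733, -0.681, 0.002]
force: [-1.3, 0.5, -0.6]
gripper_width: 0.017
```

Call:
servo_tool --pt "0 0 -0.001 0 0 0 0" --pt "0 0 -0.001 0 0 0 0" --pt "0 0 0 0 0 0 0.034" --pt "0 0 0 0 0 0 0.034" --pt "0 0 0 0 0 0 0.034" --pt "0 0 0.005 0 0 0 0.034" --pt "0 0 0.025 0 0 0 0.034" --pt "0 0 0.035 0 0 0 0.034" --pt "0 0 0.025 0 0 0 0.034" --pt "0 0 0.005 0 0 0 0.034"

```text
t: 20.25
tcp_pos: [0.5834, -0.2666, 0.1054]
ee_rot: [0.001, 0.732, -0.681, 0.0]
force: [0.0, -0.2, -0.4]
gripper_width: 0.0342
```

```bash
python3 st.py .443 .298 .11 57
```

```text
t 20.25 tcp [ 0.5834 -0.2666  0.1054] phi -85.8080583571931 F [ 0.0223 -0.1562 -0.4022] w 0.03415076657867336 j6 0.9508374207511868
shift [-0.1404  0.5646  0.0046] rotvec [ 0.0008 -0.0011 -0.6491]
```

Call:
servo_tool --pt "-0.006 0.024 0.01 0 0 -0.06 0.034" --pt "-0.01 0.04 0.01 0 0 -0.065 0.06" --pt "-0.011 0.045 0.01 0 0 -0.065 0.085" --pt "-0.011 0.045 0 0 0 -0.065 0.085" --pt "-0.011 0.045 0 0 0 -0.065 0.085" --pt "-0.011 0.045 0 0 0 -0.065 0.085" --pt "-0.011 0.045 0 0 0 -0.065 0.085" --pt "-0.011 0.045 0 0 0 -0.065 0.085" --pt "-0.011 0.045 0 0 0 -0.065 0.085" --pt "-0.011 0.045 0 0 0 -0.065 0.085"

```text
t: 21.25
tcp_pos: [0.4719, 0.1655, 0.1301]
ee_rot: [-0.002, -0.463, 0.887, 0.0]
force: [0.4, 0.3, 0.7]
gripper_width: 0.0854
```

Call:
servo_tool --pt "-0.011 0.045 0 0 0 0 0.085" --pt "-0.011 0.04 0 0 0 0 0.085" --pt "-0.009 0.03 0 0 0 0 0.085" --pt "-0.005 0.018 0 0 0 0 0.085" --pt "-0.002 0.006 0 0 0 0 0.085" --pt "0 0 0 0 0 0 0.085" --pt "0 0 0 0 0 0 0.085" --pt "0 0 0 0 0 0 0.085" --pt "0 0 0 0 0 0 0.085" --pt "0 0 0 0 0 0 0.085"

```text
t: 22.25
tcp_pos: [0.428, 0.3109, 0.1246]
ee_rot: [-0.006, -0.463, 0.886, 0.001]
force: [0.3, -0.1, -0.2]
gripper_width: 0.0855
```

```bash
python3 st.py .443 .2985 .014 57
```

```text
t 22.25 tcp [0.428  0.3109 0.1246] phi -124.77589969810022 F [ 0.32   -0.071  -0.1646] w 0.08547214227743281 j6 2.659724329848422
shift [ 0.015  -0.0124 -0.1106] rotvec [ 0.005  -0.0115  0.031 ]
```

Call:
servo_tool --pt "0.01 -0.008 0 0.005 -0.011 0.031 0.085" --pt "0.004 -0.004 -0.006 0 0 0 0.085" --pt "0 0 -0.015 0 0 0 0.085" --pt "0 0 -0.02 0 0 0 0.085" --pt "0 0 -0.02 0 0 0 0.085" --pt "0 0 -0.012 0 0 0 0.085" --pt "0 0 -0.006 0 0 0 0.085" --pt "0 0 -0.002 0 0 0 0.085" --pt "0 0 0 0 0 0 0.085" --pt "0 0 0 0 0 0 0.085"

```text
t: 23.25
tcp_pos: [0.4446, 0.2961, 0.041]
ee_rot: [0.001, -0.473, 0.881, 0.0]
force: [0.2, 0.1, 0.1]
gripper_width: 0.085
```

```bash
python3 st.py .443 .2985 .014 57; python3 - <<'E'
from h import *
s=snap('scene','s4');a=s['pixels'][200:400,250:500,::-1]
cv2.imwrite('pics/s4c.png',cv2.resize(a,None,fx=3,fy=3,interpolation=cv2.INTER_CUBIC))
E
```

```text
t 23.25 tcp [0.4446 0.2961 0.041 ] phi -123.51707471014663 F [0.1731 0.1363 0.1251] w 0.08503283597000176 j6 2.599062183594928
shift [-0.0016  0.0024 -0.027 ] rotvec [-0.0013  0.0016  0.009 ]
```

View pics/s4c.png

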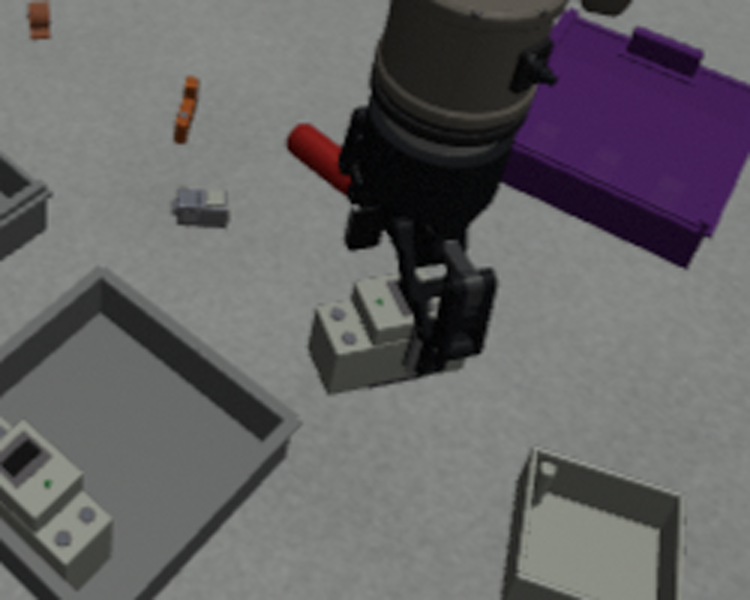

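```bash
python3 - <<'E'
from h import *
np.set_printoptions(precision=4,suppress=True)
c=dict(np.load('pics/scene0.npz'))
p=ray(c,[(360.5,330.5),(407.3,321.8)],0);print('bottom +jaw edge',p,'mid',p.mean(0),'len',np.linalg.norm(p[0]-p[1]),np.degrees(np.arctan2(*(p[0]-p[1])[[1,0]])))
# screws of the module in crop3
q=ray(c,[(80+u/2.2,150+v/2.2) for u,v in[(621,341),(628,360),(698,325),(708,341)]],.044);print(q,q.mean(0))
# expected finger outer tip: centre + jaw dir*(.0425..)
j=np.array([np.cos(np.radians(57)),np.sin(np.radians(57)),0])
for d in(.018,.0425,.057):
  u=proj(c,np.array([.4446,.2961,.05])+j*d)[0];print(d,(u-[250,200])*3)
E
```

```text
bottom +jaw edge [[0.4836 0.293  0.    ]
 [0.4066 0.3447 0.    ]] mid [0.4451 0.3188 0.    ] len 0.09279253352092473 -33.87895153843615
[[0.4656 0.2764 0.044 ]
 [0.477  0.2914 0.044 ]
 [0.4068 0.3131 0.044 ]
 [0.4151 0.3277 0.044 ]] [0.4411 0.3022 0.044 ]
0.018 [397.762  331.8325]
0.0425 [415.0996 366.5882]
0.057 [425.7704 387.9793]
```

Call:
servo_tool --pt "-0.003 0.004 -0.005 0 0 0.009 0.085" --pt "0 0 -0.008 0 0 0 0.085" --pt "0 0 -0.007 0 0 0 0.085" --pt "0 0 -0.004 0 0 0 0.085" --pt "0 0 -0.001 0 0 0 0.085" --pt "0 0 0 0 0 0 0.02" --pt "0 0 0 0 0 0 0.02" --pt "0 0 0 0 0 0 0.02" --pt "0 0 0 0 0 0 0.02" --pt "0 0 0 0 0 0 0.02" --force 50

```text
t: 24.3
tcp_pos: [0.442, 0.301, 0.0151]
ee_rot: [0.002, -0.478, 0.879, 0.0]
force: [0.6, 1.0, -2.2]
gripper_width: 0.0357
```

Call:
servo_tool --pt "0 0 0 0 0 0 0.02" --pt "0 0 0 0 0 0 0.02" --pt "0 0 0.01 0 0 0 0.02" --pt "0 0 0.025 0 0 0 0.02" --pt "0 0 0.035 0 0 0 0.02" --pt "0 0 0.035 0 0 0 0.02" --pt "0 0 0.02 0 0 0 0.02" --pt "0 0 0.006 0 0 0 0.02" --pt "0 0 0 0 0 0 0.02" --pt "0 0 0 0 0 0 0.02"

```text
t: 25.3
tcp_pos: [0.4394, 0.2997, 0.1524]
ee_rot: [0.001, -0.478, 0.879, 0.0]
force: [1.2, 0.4, -2.1]
gripper_width: 0.0353
```

```bash
python3 st.py .598 .219 .11 -90
```

```text
t 25.3 tcp [0.4394 0.2997 0.1524] phi -122.94557614546409 F [ 1.1587  0.3632 -2.135 ] w 0.035345362334057474 j6 2.599649338358314
shift [ 0.1586 -0.0807 -0.0424] rotvec [-0.0011  0.0005  0.575 ]
```

Call:
servo_tool --pt "0.014 -0.007 0 0 0 0.08 0.02" --pt "0.022 -0.011 0 0 0 0.08 0.02" --pt "0.026 -0.013 0 0 0 0.08 0.02" --pt "0.028 -0.014 0 0 0 0.08 0.02" --pt "0.026 -0.013 0 0 0 0.08 0.02" --pt "0.022 -0.011 0 0 0 0.08 0.02" --pt "0.014 -0.007 0 0 0 0.07 0.02" --pt "0.005 -0.003 0 0 0 0.02 0.02" --pt "0 0 0 0 0 0 0.02" --pt "0 0 0 0 0 0 0.02"

```text
t: 26.3
tcp_pos: [0.5939, 0.2144, 0.1337]
ee_rot: [0.014, 0.714, -0.7, -0.005]
force: [-0.3, -0.3, -2.4]
gripper_width: 0.0354
```

```bash
python3 st.py .600 .219 .019 -90
```

```text
t 26.3 tcp [0.5939 0.2144 0.1337] phi -88.8957986743465 F [-0.313  -0.3423 -2.3755] w 0.03542405815165273 j6 1.782260728961661
shift [ 0.0061  0.0046 -0.1147] rotvec [ 0.0126 -0.0278 -0.0191]
```

Call:
servo_tool --pt "0.005 0.004 0 0.012 -0.028 -0.019 0.02" --pt "0 0 -0.01 0 0 0 0.02" --pt "0 0 -0.018 0 0 0 0.02" --pt "0 0 -0.02 0 0 0 0.02" --pt "0 0 -0.018 0 0 0 0.02" --pt "0 0 -0.012 0 0 0 0.02" --pt "0 0 -0.006 0 0 0 0.02" --pt "0 0 -0.002 0 0 0 0.02" --pt "0 0 0 0 0 0 0.02" --pt "0 0 0 0 0 0 0.02"

```text
t: 27.3
tcp_pos: [0.5928, 0.2204, 0.0395]
ee_rot: [0.004, 0.708, -0.706, -0.002]
force: [-0.1, 0.2, -1.2]
gripper_width: 0.0354
```

```bash
python3 st.py .600 .219 .019 -90; python3 - <<'E'
from h import *
s=snap('scene','s5');a=s['pixels'][200:420,180:440,::-1]
cv2.imwrite('pics/s5c.png',cv2.resize(a,None,fx=2.7,fy=2.7,interpolation=cv2.INTER_CUBIC))
E
```

```text
t 27.3 tcp [0.5928 0.2204 0.0395] phi -89.82535773346608 F [-0.0717  0.25   -1.1715] w 0.03537786491765451 j6 1.8033397608885287
shift [ 0.0072 -0.0014 -0.0205] rotvec [ 0.0029 -0.0093 -0.003 ]
```

View pics/s5c.png

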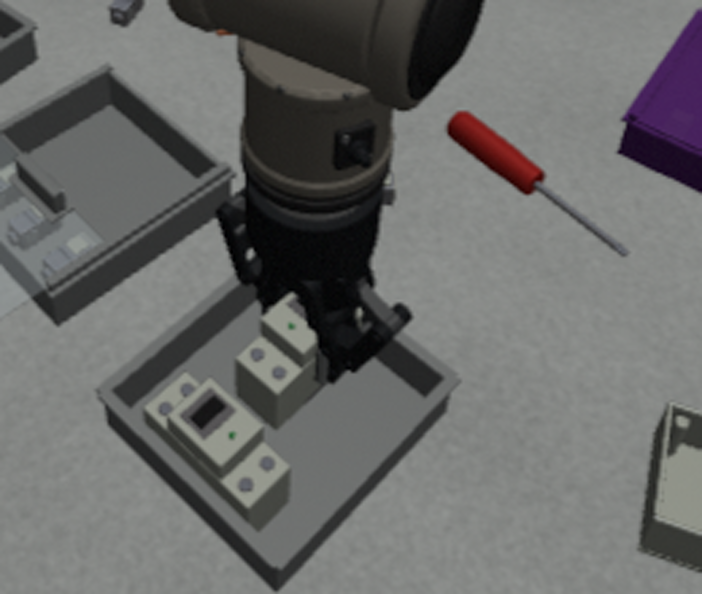

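The module hangs inside the tray at crop (280,370), clear of the stock and walls. I'll lower it.

Call:
servo_tool --pt "0.003 0 -0.005 0.003 -0.009 -0.003 0.02" --pt "0 0 -0.006 0 0 0 0.02" --pt "0 0 -0.004 0 0 0 0.02" --pt "0 0 -0.002 0 0 0 0.02" --pt "0 0 -0.001 0 0 0 0.02" --pt "0 0 -0.001 0 0 0 0.02" --pt "0 0 -0.001 0 0 0 0.02" --pt "0 0 0 0 0 0 0.02" --pt "0 0 0 0 0 0 0.02" --pt "0 0 0 0 0 0 0.02"

```text
t: 28.35
tcp_pos: [0.5973, 0.2205, 0.0197]
ee_rot: [0.002, -0.707, 0.707, -0.001]
force: [0.2, -0.2, -2.5]
gripper_width: 0.0355
```

```bash
python3 st.py .596 .219 .019 -90
```

```text
t 28.35 tcp [0.5973 0.2205 0.0197] phi -90.02910766740328 F [ 0.2458 -0.2188 -2.4872] w 0.035542874753816615 j6 1.8044008997370076
shift [-0.0013 -0.0015 -0.0007] rotvec [-0.0012  0.0039  0.0005]
```

Call:
servo_tool --pt "0 0 -0.001 -0.001 0.004 0 0.02" --pt "0 0 -0.001 0 0 0 0.02" --pt "0 0 0 0 0 0 0.02" --pt "0 0 0 0 0 0 0.02" --pt "0 0 0 0 0 0 0.02" --pt "0 0 0 0 0 0 0.02" --pt "0 0 0 0 0 0 0.02" --pt "0 0 0 0 0 0 0.02" --pt "0 0 0 0 0 0 0.02" --pt "0 0 0 0 0 0 0.02"

```text
t: 29.35
tcp_pos: [0.5976, 0.2207, 0.0191]
ee_rot: [0.0, -0.707, 0.707, -0.0]
force: [-0.8, -0.5, -0.5]
gripper_width: 0.0353
```

Call:
servo_tool --pt "0 0 0 0 0 0 0.045" --pt "0 0 0 0 0 0 0.055" --pt "0 0 0 0 0 0 0.055" --pt "0 0 0 0 0 0 0.055" --pt "0 0 0.005 0 0 0 0.055" --pt "0 0 0.03 0 0 0 0.055" --pt "0 0 0.04 0 0 0 0.055" --pt "0 0 0.03 0 0 0 0.055" --pt "0 0 0.006 0 0 0 0.055" --pt "0 0 0 0 0 0 0.055" --force 35

```text
t: 30.35
tcp_pos: [0.597, 0.2204, 0.1346]
ee_rot: [0.0, -0.707, 0.707, -0.0]
force: [0.0, -0.3, -0.5]
gripper_width: 0.0547
```

```bash
python3 st.py .434 .140 .004 38
```

```text
t 30.35 tcp [0.597  0.2204 0.1346] phi -90.0272372841898 F [ 0.0188 -0.3181 -0.5398] w 0.05473280823974969 j6 1.804508610506013
shift [-0.163  -0.0804 -0.1306] rotvec [-0.0001  0.0005 -0.9071]
```

Call:
servo_tool --pt "-0.014 -0.007 0 0 0 -0.12 0.05" --pt "-0.022 -0.011 0 0 0 -0.13 0.05" --pt "-0.026 -0.013 -0.01 0 0 -0.14 0.05" --pt "-0.028 -0.014 -0.01 0 0 -0.14 0.05" --pt "-0.026 -0.013 -0.01 0 0 -0.14 0.05" --pt "-0.022 -0.011 0 0 0 -0.13 0.05" --pt "-0.014 -0.007 0 0 0 -0.08 0.05" --pt "-0.006 -0.003 0 0 0 -0.02 0.05" --pt "0 0 0 0 0 0 0.05" --pt "0 0 0 0 0 0 0.05"

```text
t: 31.35
tcp_pos: [0.4259, 0.1378, 0.0915]
ee_rot: [-0.009, -0.313, 0.95, 0.002]
force: [0.1, -0.2, -0.2]
gripper_width: 0.0495
```

```bash
python3 st.py .435 .140 .004 38
```

```text
t 31.35 tcp [0.4259 0.1378 0.0915] phi -143.52341173737068 F [ 0.0752 -0.1846 -0.2367] w 0.04950680377200079 j6 2.6450297097855677
shift [ 0.0091  0.0022 -0.0875] rotvec [ 0.0019 -0.0182  0.0267]
```

Call:
servo_tool --pt "0.007 0.002 -0.008 0.002 -0.018 0.027 0.05" --pt "0.001 0 -0.016 0 0 0 0.05" --pt "0 0 -0.018 0 0 0 0.05" --pt "0 0 -0.012 0 0 0 0.05" --pt "0 0 -0.006 0 0 0 0.05" --pt "0 0 -0.001 0 0 0 0.05" --pt "0 0 0 0 0 0 0.05" --pt "0 0 0 0 0 0 0.05" --pt "0 0 0 0 0 0 0.05" --pt "0 0 0 0 0 0 0.05"

```text
t: 32.35
tcp_pos: [0.4423, 0.1425, 0.0293]
ee_rot: [0.005, -0.331, 0.944, -0.001]
force: [-0.4, -0.8, -0.5]
gripper_width: 0.0499
```

```bash
python3 st.py .435 .140 .004 38; python3 - <<'E'
from h import *
s=snap('scene','s6');a=s['pixels'][210:310,250:390,::-1]
cv2.imwrite('pics/s6c.png',cv2.resize(a,None,fx=5,fy=5,interpolation=cv2.INTER_CUBIC))
E
```

```text
t 32.35 tcp [0.4423 0.1425 0.0293] phi -141.3009855156068 F [-0.4197 -0.7886 -0.495 ] w 0.04993406971366336 j6 2.612025251526793
shift [-0.0073 -0.0025 -0.0253] rotvec [-0.0018  0.0103 -0.0122]
```

View pics/s6c.png

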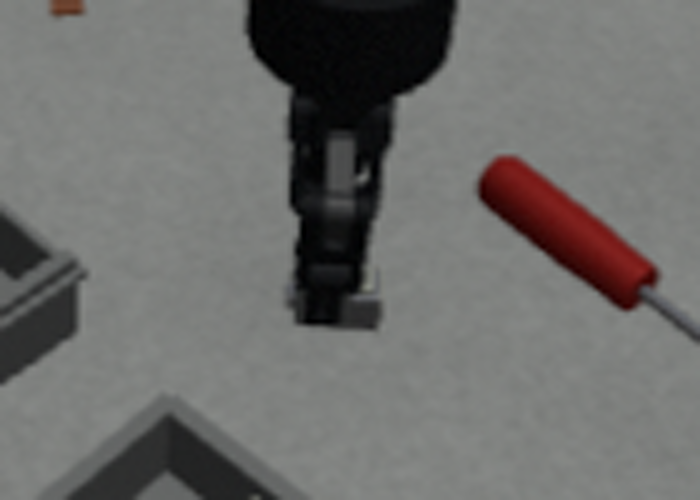

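```bash
python3 - <<'E'
from h import *
np.set_printoptions(precision=4,suppress=True)
c=dict(np.load('pics/s6.npz'))
p=ray(c,[(250+292/5,210+323/5),(250+380/5,210+328/5)],0);print(p,p.mean(0),np.linalg.norm(p[0]-p[1]),np.degrees(np.arctan2(*(p[1]-p[0])[[1,0]])))
d=(p[1]-p[0])/np.linalg.norm(p[1]-p[0]);n=np.array([d[1],-d[0],0])
for k in(-1,1):print('centre',p.mean(0)+k*n*.0085)
E
```

```text
[[0.4504 0.1379 0.    ]
 [0.4268 0.1656 0.    ]] [0.4386 0.1517 0.    ] 0.036393035390677515 130.44361290577683
centre [0.4321 0.1462 0.    ]
centre [0.445  0.1572 0.    ]
```

Call:
servo_tool --pt "-0.006 0 0 -0.002 0.01 0.01 0.05" --pt "-0.003 0 -0.005 0 0 0 0.05" --pt "0 0 -0.008 0 0 0 0.05" --pt "0 0 -0.007 0 0 0 0.05" --pt "0 0 -0.004 0 0 0 0.05" --pt "0 0 -0.001 0 0 0 0.05" --pt "0 0 0 0 0 0 0.05" --pt "0 0 0 0 0 0 0.05" --pt "0 0 0 0 0 0 0.05" --pt "0 0 0 0 0 0 0.05"

```text
t: 33.4
tcp_pos: [0.4325, 0.1424, 0.0021]
ee_rot: [-0.0, -0.336, 0.942, -0.0]
force: [0.7, 0.9, 0.2]
gripper_width: 0.0499
```

```bash
python3 st.py .433 .143 .004 39.5
```

```text
t 33.4 tcp [0.4325 0.1424 0.0021] phi -140.68261740890924 F [0.6937 0.8605 0.1956] w 0.04993011029099912 j6 2.605272649396901
shift [0.0005 0.0006 0.0019] rotvec [ 0.0003 -0.0005  0.0032]
```

Call:
servo_tool --pt "0 0 0.002 0 0 0 0.05" --pt "0 0 0 0 0 0 0" --pt "0 0 0 0 0 0 0" --pt "0 0 0 0 0 0 0" --pt "0 0 0 0 0 0 0" --pt "0 0 0 0 0 0 0" --pt "0 0 0 0 0 0 0" --pt "0 0 0 0 0 0 0" --pt "0 0 0 0 0 0 0" --pt "0 0 0 0 0 0 0"

```text
t: 34.4
tcp_pos: [0.4329, 0.1425, 0.005]
ee_rot: [0.0, -0.336, 0.942, -0.0]
force: [-0.8, -0.4, 0.4]
gripper_width: 0.0158
```

Call:
servo_tool --pt "0 0 0.01 0 0 0 0" --pt "0 0 0.025 0 0 0 0" --pt "0 0 0.035 0 0 0 0" --pt "0 0 0.02 0 0 0 0" --pt "0 0 0.005 0 0 0 0" --pt "0 0 0 0 0 0 0" --pt "0 0 0 0 0 0 0" --pt "0 0 0 0 0 0 0" --pt "0 0 0 0 0 0 0" --pt "0 0 0 0 0 0 0"

```text
t: 35.4
tcp_pos: [0.4297, 0.1419, 0.102]
ee_rot: [-0.003, -0.336, 0.942, 0.001]
force: [-0.9, -1.0, -0.4]
gripper_width: 0.0161
```

```bash
python3 st.py .557 .026 .008 -93
```

```text
t 35.4 tcp [0.4297 0.1419 0.102 ] phi -140.68605618928197 F [-0.9479 -1.0349 -0.3878] w 0.016143057974508806 j6 2.605155159134105
shift [ 0.1273 -0.1159 -0.094 ] rotvec [ 0.0038 -0.0056  0.8323]
```

Call:
servo_tool --pt "0.012 -0.01 0 0 0 0.1 0" --pt "0.018 -0.016 0 0 0 0.12 0" --pt "0.02 -0.018 0 0 0 0.13 0" --pt "0.022 -0.02 0 0 0 0.14 0" --pt "0.02 -0.018 0 0 0 0.13 0" --pt "0.018 -0.016 0 0 0 0.1 0" --pt "0.012 -0.01 0 0 0 0.06 0" --pt "0.005 -0.004 0 0 0 0.02 0" --pt "0 0 0 0 0 0 0" --pt "0 0 0 0 0 0 0"

```text
t: 36.4
tcp_pos: [0.5578, 0.0249, 0.0954]
ee_rot: [-0.009, -0.689, 0.725, 0.002]
force: [0.3, 0.8, -0.3]
gripper_width: 0.0161
```

```bash
python3 st.py .562 .026 .009 -93
```

```text
t 36.4 tcp [0.5578 0.0249 0.0954] phi -92.90038927561143 F [ 0.2989  0.7519 -0.3271] w 0.016141032311445386 j6 1.5419982190345154
shift [ 0.0042  0.0011 -0.0864] rotvec [ 0.0097 -0.015  -0.0017]
```

Call:
servo_tool --pt "0.004 0.001 -0.008 0.01 -0.015 0 0" --pt "0 0 -0.016 0 0 0 0" --pt "0 0 -0.018 0 0 0 0" --pt "0 0 -0.012 0 0 0 0" --pt "0 0 -0.006 0 0 0 0" --pt "0 0 -0.001 0 0 0 0" --pt "0 0 0 0 0 0 0" --pt "0 0 0 0 0 0 0" --pt "0 0 0 0 0 0 0" --pt "0 0 0 0 0 0 0"

```text
t: 37.4
tcp_pos: [0.5605, 0.0288, 0.034]
ee_rot: [0.001, -0.689, 0.725, -0.0]
force: [-0.1, -0.4, -0.5]
gripper_width: 0.0163
```

```bash
python3 st.py .562 .026 .009 -93
```

```text
t 37.4 tcp [0.5605 0.0288 0.034 ] phi -92.92494448594569 F [-0.0738 -0.4394 -0.5208] w 0.016287911700775277 j6 1.5348802544751934
shift [ 0.0015 -0.0028 -0.025 ] rotvec [-0.001   0.0018 -0.0013]
```

Call:
servo_tool --pt "0.001 -0.002 -0.006 0 0 0 0" --pt "0 0 -0.008 0 0 0 0" --pt "0 0 -0.005 0 0 0 0" --pt "0 0 -0.002 0 0 0 0" --pt "0 0 -0.001 0 0 0 0" --pt "0 0 -0.001 0 0 0 0" --pt "0 0 0 0 0 0 0" --pt "0 0 0 0 0 0 0" --pt "0 0 0 0 0 0 0" --pt "0 0 0 0 0 0 0"

```text
t: 38.4
tcp_pos: [0.5619, 0.0265, 0.0093]
ee_rot: [0.001, -0.689, 0.725, -0.001]
force: [0.2, 0.7, -0.4]
gripper_width: 0.0161
```

Call:
servo_tool --pt "0 0 -0.001 0 0 0 0" --pt "0 0 -0.001 0 0 0 0" --pt "0 0 0 0 0 0 0.034" --pt "0 0 0 0 0 0 0.034" --pt "0 0 0 0 0 0 0.034" --pt "0 0 0.005 0 0 0 0.034" --pt "0 0 0.025 0 0 0 0.034" --pt "0 0 0.035 0 0 0 0.034" --pt "0 0 0.025 0 0 0 0.034" --pt "0 0 0.005 0 0 0 0.034"

```text
t: 39.4
tcp_pos: [0.5607, 0.0265, 0.1064]
ee_rot: [0.0, -0.689, 0.725, 0.0]
force: [-0.2, 0.5, -0.3]
gripper_width: 0.0341
```

```bash
python3 st.py .426 -.151 .004 -68;  python3 - <<'E'
from h import *
np.set_printoptions(precision=4,suppress=True)
c=snap('scene','s7')
a=c['pixels'][170:320,130:330,::-1];b=c['pixels'][180:220,205:250,::-1]
A=cv2.resize(a,None,fx=3,fy=3,interpolation=cv2.INTER_CUBIC);B=cv2.resize(b,None,fx=9,fy=9,interpolation=cv2.INTER_CUBIC)
B=B[:,:200+0] if 0 else cv2.resize(b,(200*2-200+0,178),interpolation=cv2.INTER_CUBIC)
o=np.zeros((450,800,3),np.uint8);o[:,:600]=A;o[:178,600:]=B
cv2.imwrite('pics/s7c.png',o)
E
```

```text
t 39.4 tcp [0.5607 0.0265 0.1064] phi -92.93384187870232 F [-0.1878  0.5236 -0.3258] w 0.034074685490068354 j6 1.531471494092056
shift [-0.1347 -0.1775 -0.1024] rotvec [-0.0011 -0.0004  0.4352]
```

View pics/s7c.png

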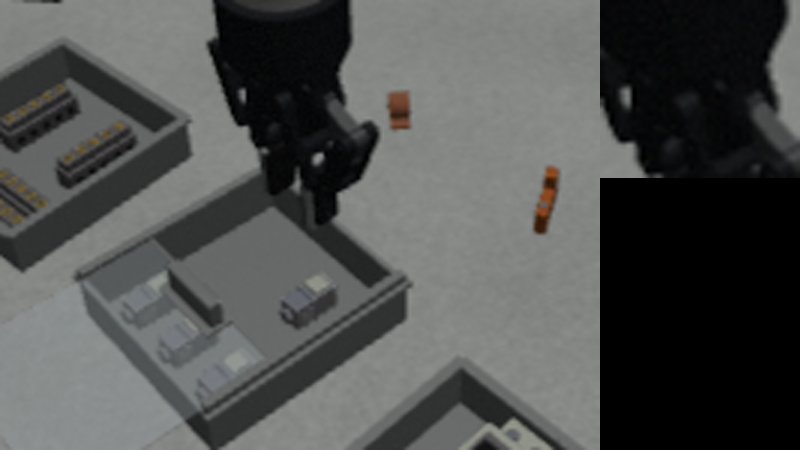

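Jack A sits upright in the box at crop (310,298), and both bars look right. Now jack B.

Call:
servo_tool --pt "-0.012 -0.016 0 0 0 0.06 0.034" --pt "-0.018 -0.024 0 0 0 0.07 0.05" --pt "-0.022 -0.029 0 0 0 0.07 0.05" --pt "-0.024 -0.032 0 0 0 0.08 0.05" --pt "-0.022 -0.029 0 0 0 0.07 0.05" --pt "-0.018 -0.024 0 0 0 0.06 0.05" --pt "-0.01 -0.014 0 0 0 0.02 0.05" --pt "-0.004 -0.005 0 0 0 0 0.05" --pt "0 0 0 0 0 0 0.05" --pt "0 0 0 0 0 0 0.05"

```text
t: 40.45
tcp_pos: [0.4207, -0.1485, 0.0962]
ee_rot: [0.001, 0.833, -0.554, -0.008]
force: [0.6, -0.6, -0.0]
gripper_width: 0.0499
```

```bash
python3 st.py .4255 -.150 .004 -68
```

```text
t 40.45 tcp [ 0.4207 -0.1485  0.0962] phi -67.24425299965402 F [ 0.6066 -0.5934 -0.0398] w 0.049939838875533514 j6 0.6634824604534356
shift [ 0.0048 -0.0015 -0.0922] rotvec [-0.0068 -0.0137 -0.0132]
```

Call:
servo_tool --pt "0.004 -0.001 -0.01 -0.007 -0.014 -0.013 0.05" --pt "0 0 -0.016 0 0 0 0.05" --pt "0 0 -0.018 0 0 0 0.05" --pt "0 0 -0.012 0 0 0 0.05" --pt "0 0 -0.006 0 0 0 0.05" --pt "0 0 -0.002 0 0 0 0.05" --pt "0 0 0 0 0 0 0.05" --pt "0 0 0 0 0 0 0.05" --pt "0 0 0 0 0 0 0.05" --pt "0 0 0 0 0 0 0.05"

```text
t: 41.45
tcp_pos: [0.4302, -0.1446, 0.0306]
ee_rot: [-0.001, 0.831, -0.557, 0.003]
force: [0.4, 0.9, -0.3]
gripper_width: 0.0499
```

```bash
python3 st.py .4255 -.150 .004 -68; python3 - <<'E'
from h import *
s=snap('scene','s8');a=s['pixels'][160:240,180:280,::-1]
cv2.imwrite('pics/s8c.png',cv2.resize(a,None,fx=7,fy=7,interpolation=cv2.INTER_CUBIC))
E
```

```text
t 41.45 tcp [ 0.4302 -0.1446  0.0306] phi -67.65800228150918 F [ 0.4155  0.901  -0.3462] w 0.049873307132864905 j6 0.6852596634602307
shift [-0.0047 -0.0054 -0.0266] rotvec [ 0.0017  0.0054 -0.006 ]
```

View pics/s8c.png

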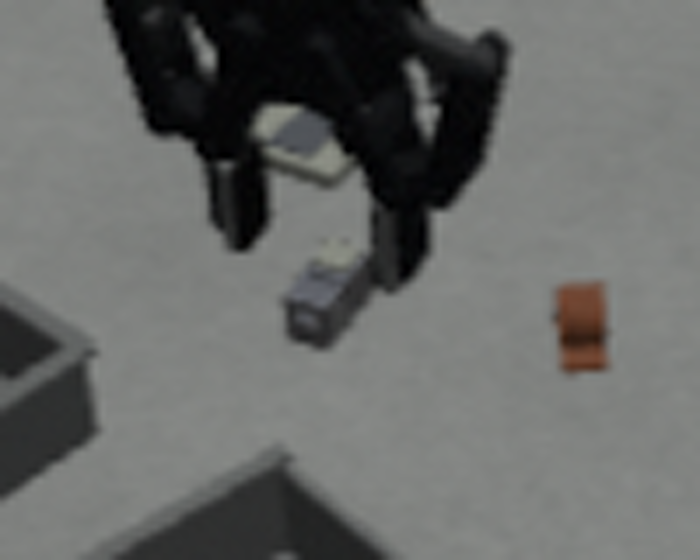

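```bash
python3 - <<'E'
from h import *
np.set_printoptions(precision=4,suppress=True)
c=dict(np.load('pics/s8.npz'));f=lambda l,z:ray(c,[(180+(u+.5)/7-.5,160+(v+.5)/7-.5) for u,v in l],z)
p=f([(288,338),(322,350),(371,293)],0);print(p,np.linalg.norm(np.diff(p,axis=0),axis=1),[np.degrees(np.arctan2(*(q)[[1,0]])) for q in np.diff(p,axis=0)])
a=np.array([np.cos(np.radians(22)),np.sin(np.radians(22)),0])
print('centre',p[:2].mean(0)-a*.019)
q=f([(283,298),(325,312)],.02);print(q,q.mean(0)-a*.019)
E
```

```text
[[ 0.4414 -0.153   0.    ]
 [ 0.4372 -0.1397 -0.    ]
 [ 0.4047 -0.1508 -0.    ]] [0.0139 0.0343] [np.float64(107.54944129220648), np.float64(-161.06957561936252)]
centre [ 0.4217 -0.1534 -0.    ]
[[ 0.4429 -0.1515  0.02  ]
 [ 0.4375 -0.1356  0.02  ]] [ 0.4226 -0.1507  0.02  ]
```

Call:
servo_tool --pt "-0.005 -0.005 0 0.002 0.005 -0.03 0.05" --pt "-0.001 -0.001 -0.005 0 0 0 0.05" --pt "0 0 -0.008 0 0 0 0.05" --pt "0 0 -0.007 0 0 0 0.05" --pt "0 0 -0.004 0 0 0 0.05" --pt "0 0 -0.001 0 0 0 0.05" --pt "0 0 0 0 0 0 0.05" --pt "0 0 0 0 0 0 0.05" --pt "0 0 0 0 0 0 0.05" --pt "0 0 0 0 0 0 0.05"

```text
t: 42.5
tcp_pos: [0.4235, -0.1514, 0.0034]
ee_rot: [-0.0, 0.821, -0.571, -0.0]
force: [-1.0, 0.4, 0.5]
gripper_width: 0.0498
```

```bash
python3 st.py .423 -.1515 .004 -69.5
```

```text
t 42.5 tcp [ 0.4235 -0.1514  0.0034] phi -69.57687015060282 F [-0.9594  0.417   0.4535] w 0.049823426495708256 j6 0.6995174131217183
shift [-0.0005 -0.0001  0.0006] rotvec [-0.0004 -0.      0.0013]
```

Call:
servo_tool --pt "0 0 0.001 0 0 0 0.05" --pt "0 0 0 0 0 0 0" --pt "0 0 0 0 0 0 0" --pt "0 0 0 0 0 0 0" --pt "0 0 0 0 0 0 0" --pt "0 0 0 0 0 0 0" --pt "0 0 0 0 0 0 0" --pt "0 0 0 0 0 0 0" --pt "0 0 0 0 0 0 0" --pt "0 0 0 0 0 0 0"

```text
t: 43.5
tcp_pos: [0.4239, -0.1516, 0.005]
ee_rot: [-0.0, 0.821, -0.571, 0.001]
force: [-0.3, 0.7, 1.0]
gripper_width: 0.0161
```

Call:
servo_tool --pt "0 0 0.01 0 0 0 0" --pt "0 0 0.025 0 0 0 0" --pt "0 0 0.035 0 0 0 0" --pt "0 0 0.02 0 0 0 0" --pt "0 0 0.005 0 0 0 0" --pt "0 0 0 0 0 0 0" --pt "0 0 0 0 0 0 0" --pt "0 0 0 0 0 0 0" --pt "0 0 0 0 0 0 0" --pt "0 0 0 0 0 0 0"

```text
t: 44.5
tcp_pos: [0.421, -0.1501, 0.1022]
ee_rot: [0.0, 0.821, -0.571, -0.003]
force: [0.3, 0.7, 0.5]
gripper_width: 0.0165
```

```bash
python3 st.py .558 -.034 .009 -93
```

```text
t 44.5 tcp [ 0.421  -0.1501  0.1022] phi -69.57970854275071 F [0.3043 0.739  0.4982] w 0.01652535100174964 j6 0.6996939967641949
shift [ 0.137   0.1161 -0.0932] rotvec [-0.0043 -0.0044 -0.4088]
```

Call:
servo_tool --pt "0.012 0.01 0 0 0 -0.05 0" --pt "0.018 0.016 0 0 0 -0.06 0" --pt "0.022 0.018 0 0 0 -0.07 0" --pt "0.024 0.02 0 0 0 -0.07 0" --pt "0.022 0.018 0 0 0 -0.07 0" --pt "0.018 0.016 0 0 0 -0.06 0" --pt "0.011 0.01 0 0 0 -0.02 0" --pt "0.005 0.004 0 0 0 0 0" --pt "0 0 0 0 0 0 0" --pt "0 0 0 0 0 0 0"

```text
t: 45.5
tcp_pos: [0.5544, -0.0331, 0.0961]
ee_rot: [-0.002, -0.685, 0.728, 0.008]
force: [-0.5, -0.5, -0.6]
gripper_width: 0.0159
```

```bash
python3 st.py .558 -.034 .009 -93
```

```text
t 45.5 tcp [ 0.5544 -0.0331  0.0961] phi -93.50509987252966 F [-0.4843 -0.4556 -0.631 ] w 0.015872181845725662 j6 1.4258857132674652
shift [ 0.0036 -0.0009 -0.0871] rotvec [-0.0099 -0.014   0.0087]
```

Call:
servo_tool --pt "0.003 -0.001 -0.008 -0.01 -0.014 0.009 0" --pt "0 0 -0.016 0 0 0 0" --pt "0 0 -0.018 0 0 0 0" --pt "0 0 -0.012 0 0 0 0" --pt "0 0 -0.006 0 0 0 0" --pt "0 0 -0.001 0 0 0 0" --pt "0 0 0 0 0 0 0" --pt "0 0 0 0 0 0 0" --pt "0 0 0 0 0 0 0" --pt "0 0 0 0 0 0 0"

```text
t: 46.5
tcp_pos: [0.5558, -0.0387, 0.0356]
ee_rot: [0.0, -0.688, 0.726, -0.002]
force: [-0.1, 0.3, 0.2]
gripper_width: 0.0163
```

```bash
python3 st.py .558 -.034 .009 -93
```

```text
t 46.5 tcp [ 0.5558 -0.0387  0.0356] phi -93.13217062613049 F [-0.09    0.3468  0.1795] w 0.016297183036017925 j6 1.4202636684399352
shift [ 0.0022  0.0047 -0.0266] rotvec [0.0018 0.0027 0.0023]
```

Call:
servo_tool --pt "0.001 0.003 -0.006 0.002 0.003 0 0" --pt "0 0 -0.009 0 0 0 0" --pt "0 0 -0.006 0 0 0 0" --pt "0 0 -0.002 0 0 0 0" --pt "0 0 -0.001 0 0 0 0" --pt "0 0 -0.001 0 0 0 0" --pt "0 0 0 0 0 0 0" --pt "0 0 0 0 0 0 0" --pt "0 0 0 0 0 0 0" --pt "0 0 0 0 0 0 0"

```text
t: 47.5
tcp_pos: [0.5573, -0.0353, 0.0094]
ee_rot: [0.0, -0.688, 0.726, -0.0]
force: [0.7, 0.4, -0.7]
gripper_width: 0.0164
```

Call:
servo_tool --pt "0 0 -0.001 0 0 0 0" --pt "0 0 -0.001 0 0 0 0" --pt "0 0 0 0 0 0 0.034" --pt "0 0 0 0 0 0 0.034" --pt "0 0 0 0 0 0 0.034" --pt "0 0 0.005 0 0 0 0.034" --pt "0 0 0.025 0 0 0 0.034" --pt "0 0 0.035 0 0 0 0.034" --pt "0 0 0.025 0 0 0 0.034" --pt "0 0 0.005 0 0 0 0.034"

```text
t: 48.5
tcp_pos: [0.5559, -0.0351, 0.1061]
ee_rot: [-0.001, -0.688, 0.726, 0.001]
force: [0.5, -0.6, -0.5]
gripper_width: 0.034
```

```bash
python3 st.py .66 -.0095 .052 -93;  python3 - <<'E'
from h import *
c=snap('scene','s9')
a=c['pixels'][150:420,60:420,::-1]
cv2.imwrite('pics/s9c.png',cv2.resize(a,None,fx=2.2,fy=2.2,interpolation=cv2.INTER_CUBIC))
E
```

```text
t 48.5 tcp [ 0.5559 -0.0351  0.1061] phi -93.10833659536904 F [ 0.4782 -0.5564 -0.5142] w 0.03397419733303249 j6 1.4243246486520087
shift [ 0.1041  0.0256 -0.0541] rotvec [-0.0008 -0.0031  0.0019]
```

View pics/s9c.png

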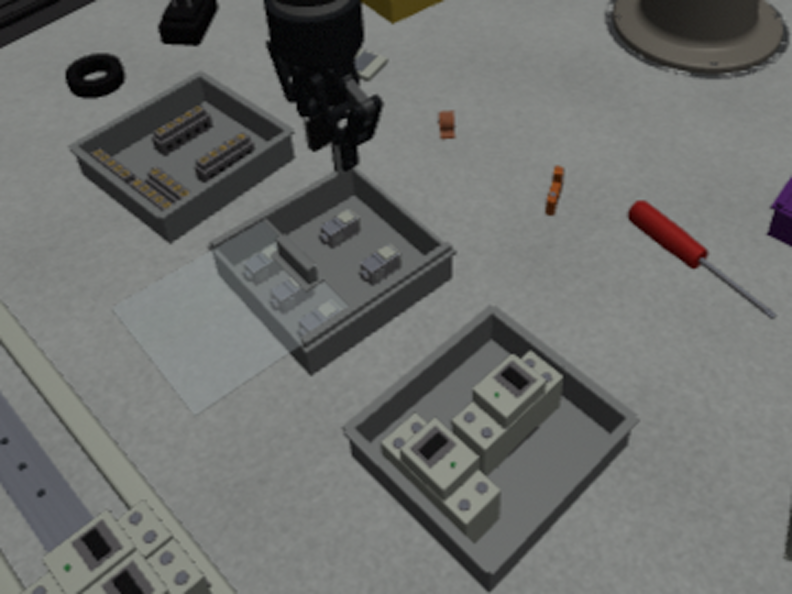

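All five parts stand upright in their trays: bars at crop (183,130) and (225,155), jacks at (340,228) and (380,264), module at (510,408). Now I'll go behind the rib to shut the lid.

Call:
servo_tool --pt "0.012 0.004 0 0 0 0 0" --pt "0.022 0.006 0 0 0 0 0" --pt "0.025 0.006 0 0 0 0 0" --pt "0.022 0.005 0 0 0 0 0" --pt "0.014 0.003 0 0 0 0 0" --pt "0.005 0.001 0 0 0 0 0" --pt "0 0 0 0 0 0 0" --pt "0 0 0 0 0 0 0" --pt "0 0 0 0 0 0 0" --pt "0 0 0 0 0 0 0"

```text
t: 49.55
tcp_pos: [0.6518, -0.009, 0.0945]
ee_rot: [-0.007, -0.687, 0.726, 0.008]
force: [-0.5, -0.3, 0.7]
gripper_width: -0.0
```

```bash
python3 st.py .66 -.0095 .052 -93
```

```text
t 49.55 tcp [ 0.6518 -0.009   0.0945] phi -93.18435184253244 F [-0.4587 -0.2781  0.6765] w -2.3686451903063513e-05 j6 1.4948934578621502
shift [ 0.0082 -0.0005 -0.0425] rotvec [-0.003  -0.0212  0.0032]
```

Call:
servo_tool --pt "0.008 0 0 -0.003 -0.021 0.003 0" --pt "0 0 -0.006 0 0 0 0" --pt "0 0 -0.01 0 0 0 0" --pt "0 0 -0.01 0 0 0 0" --pt "0 0 -0.006 0 0 0 0" --pt "0 0 -0.002 0 0 0 0" --pt "0 0 0 0 0 0 0" --pt "0 0 0 0 0 0 0" --pt "0 0 0 0 0 0 0" --pt "0 0 0 0 0 0 0"

```text
t: 50.55
tcp_pos: [0.6597, -0.0093, 0.0575]
ee_rot: [0.0, -0.688, 0.726, -0.001]
force: [-0.6, -0.3, 0.7]
gripper_width: 0.0001
```

```bash
python3 st.py .66 -.0095 .052 -93
```

```text
t 50.55 tcp [ 0.6597 -0.0093  0.0575] phi -93.02599127115916 F [-0.6041 -0.3313  0.6964] w 7.276678730107583e-05 j6 1.493532326463717
shift [ 0.0003 -0.0002 -0.0055] rotvec [0.0002 0.0013 0.0005]
```

Call:
servo_tool --pt "0 0 -0.004 0 0 0 0" --pt "0 0 -0.001 0 0 0 0" --pt "-0.005 0 0 0 0 0 0" --pt "-0.01 0 0 0 0 0 0" --pt "-0.012 0.001 0 0 0 0 0" --pt "-0.012 0.001 0 0 0 0 0" --pt "-0.012 0.001 0 0 0 0 0" --pt "-0.008 0 0 0 0 0 0" --pt "-0.003 0 0 0 0 0 0" --pt "0 0 0 0 0 0 0"

```text
t: 51.55
tcp_pos: [0.5961, -0.0069, 0.0534]
ee_rot: [0.002, -0.688, 0.726, -0.003]
force: [0.8, -0.5, -1.0]
gripper_width: 0.0001
```

Call:
servo_tool --pt "-0.005 0 -0.001 0 0 0 0" --pt "-0.01 0 0 0 0 0 0" --pt "-0.012 0.001 0 0 0 0 0" --pt "-0.01 0.001 0 0 0 0 0" --pt "-0.005 0 0 0 0 0 0" --pt "-0.003 0 0 0 0 0 0" --pt "-0.003 0 0 0 0 0 0" --pt "-0.003 0 0 0 0 0 0" --pt "-0.002 0 0 0 0 0 0" --pt "0 0 0 0 0 0 0"

```text
t: 52.55
tcp_pos: [0.5442, -0.0053, 0.0531]
ee_rot: [0.006, -0.688, 0.726, -0.007]
force: [0.4, 0.2, 0.9]
gripper_width: 0.0
```

Call:
servo_tool --pt "-0.003 0 0 0 0 0 0" --pt "-0.003 0 0 0 0 0 0" --pt "-0.003 0 0 0 0 0 0" --pt "-0.003 0 0 0 0 0 0" --pt "-0.003 0 0 0 0 0 0" --pt "-0.003 0 0 0 0 0 0" --pt "-0.003 0 0 0 0 0 0" --pt "-0.003 0 0 0 0 0 0" --pt "-0.003 0 0 0 0 0 0" --pt "-0.003 0 0 0 0 0 0"

```text
t: 53.55
tcp_pos: [0.5439, -0.0074, 0.0576]
ee_rot: [0.029, -0.686, 0.726, -0.032]
force: [10.4, 0.5, -6.5]
gripper_width: -0.0003
```

The lid is against its stop: 10 N at TCP x=0.544, where 0.543 was predicted. I'll back off, lift and clear the view.

Call:
servo_tool --pt "0.006 0 0 0 0 0 0" --pt "0.008 0 0 0 0 0 0" --pt "0.002 0 0.01 0 0 0 0" --pt "0 0 0.03 0 0 0 0" --pt "0 0 0.04 0 0 0 0" --pt "-0.01 -0.02 0.04 0 0 0 0" --pt "-0.02 -0.045 0.02 0 0 0 0" --pt "-0.02 -0.045 0 0 0 0 0" --pt "-0.02 -0.045 0 0 0 0 0" --pt "-0.02 -0.045 0 0 0 0 0"

```text
t: 54.55
tcp_pos: [0.4674, -0.2055, 0.2059]
ee_rot: [0.026, -0.69, 0.722, -0.031]
force: [0.6, -1.4, 0.4]
gripper_width: 0.0003
```

Call:
servo_tool --pt "-0.02 -0.045 0 0 0 0 0" --pt "-0.02 -0.045 0 0 0 0 0" --pt "-0.02 -0.045 0 0 0 0 0" --pt "-0.02 -0.045 0 0 0 0 0" --pt "-0.015 -0.03 0 0 0 0 0" --pt "-0.005 -0.015 0 0 0 0 0" --pt "0 0 0 0 0 0 0" --pt "0 0 0 0 0 0 0" --pt "0 0 0 0 0 0 0" --pt "0 0 0 0 0 0 0"

```text
t: 55.55
tcp_pos: [0.3606, -0.4356, 0.2111]
ee_rot: [0.026, -0.689, 0.724, -0.03]
force: [0.7, -0.4, -0.3]
gripper_width: 0.0001
```

```bash
python3 st.py; python3 - <<'E'
from h import *
c=snap('scene','s10');t=snap('top','t10')
a=t['pixels'][80:260,130:450,::-1]
cv2.imwrite('pics/t10c.png',cv2.resize(a,None,fx=2.5,fy=2.5,interpolation=cv2.INTER_CUBIC))
a=c['pixels'][150:420,60:420,::-1]
cv2.imwrite('pics/s10c.png',cv2.resize(a,None,fx=2.2,fy=2.2,interpolation=cv2.INTER_CUBIC))
E
```

```text
t 55.55 tcp [ 0.3606 -0.4356  0.2111] phi -92.80439981034196 F [ 0.6587 -0.4195 -0.3291] w 5.350238336760836e-05 j6 0.5446273522989041
```

View pics/t10c.png

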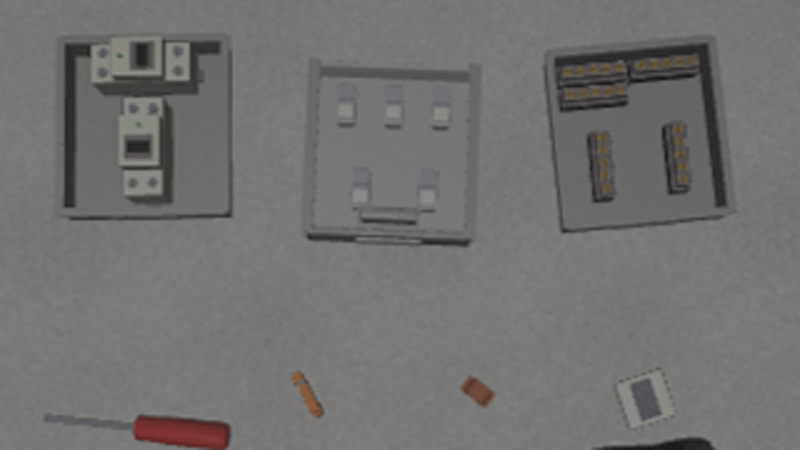

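View pics/s10c.png

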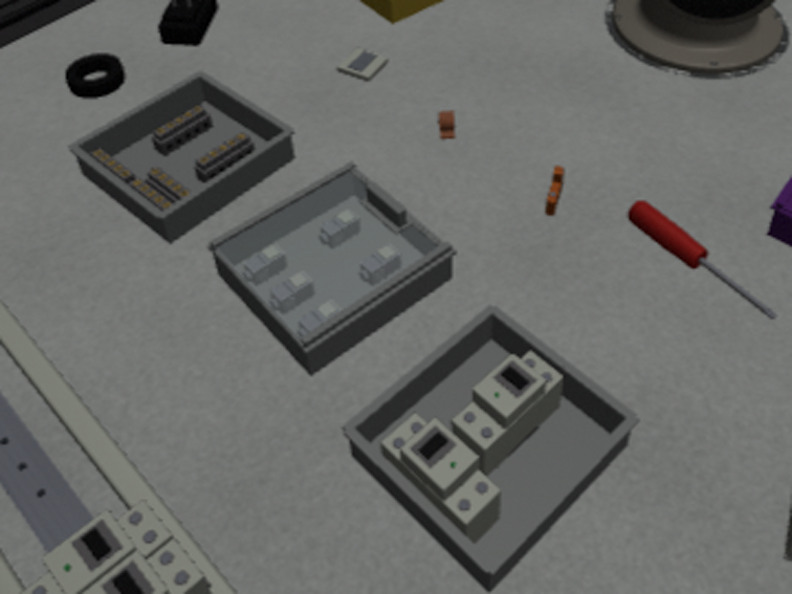

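Both views agree: every part is upright on its tray floor, the lid's front edge meets the box front, and the rib is at top crop (390,211). I'll measure the rib, then hand in.

```bash
python3 - <<'E'
from h import *
s=dict(np.load('pics/t10.npz'));p=ray(s,[(130+391/2.5-.5,80+211/2.5-.5)],.063)[0]
print('rib',p,'expected ~(0.527,-0.003)')
f=observe();print(f['force'],f['joint_vel'])
from bench import sign_off
print(sign_off())
E
```

```text
rib [ 0.5316769  -0.00334046  0.063     ] expected ~(0.527,-0.003)
[-0.94507218  0.90254295  0.32428101] [-0.00546491  0.00397125 -0.00517942 -0.00226455 -0.00221175 -0.00337317]
the job is handed in; nothing more can be done
None
```

I sorted all five parts into their trays, slid the jack box's lid shut, and handed the job in at about 56 s of the 141 s allowed. I opened the lid first. Then I set down the two bars, the rail device and the two jacks on their tray floors, beside the stock.

- **Parts:** the last top and scene pictures show every part upright in its tray, and nothing else on the bench looks disturbed. The arm was clear of everything at hand-in.
- **Lid:** it met its stop with about 10 N, at tool x = 0.544 m against a predicted 0.543 m. Both pictures show its front edge flush with the box front.
- **Disagreement:** the final picture put the lid's rib at x ≈ 0.532 m, where I expected about 0.527 m. A 5 mm gap is somewhat more than the picture measurement should err. I still took the lid as shut, because of the stop force and the flush edge.

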